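# Glaze a deck clock: spacer, glass, twist-lock bezel

## Task

Glaze the clock that lies on its back on the worktop: set the spacer ring (nibs up) fully home in the mouth of the case, lay the thick glass flat on the spacer between its three nibs, and only then put the brass bezel over them so that its two notches drop over the two screw heads and it lies flat on the case, and turn it clockwise, seen from above, until it stops and the screws hold it. Let each part go once it is in its place, never tip the glass on edge, and do not disturb the tweezers, watch dial, clock wheel and pin vice that lie about.

Things in the scene. Friction and masses are not known exactly. Their poses are not given: they have to be found in the camera images.
- clock_case: Grey round clock case, 120 mm across, 50 mm high, fixed on the worktop, open mouth up; white dial and dark hands inside. Origin: centre of its underside; z up, x along the line through its two screws. Screws: 49.5 mm either side of the centre, 5 mm shank, head 11 mm across, 6 to 10 mm above the flange. Behind stands a drill press, its head 0.25 to 0.34 m up, 0.55 m from the robot's axis.
- case_mouth (a point): Centre of the case's mouth, level with the top flange (50 mm above the worktop). The mouth is 68 mm in diameter and 8 mm deep; its floor is the dial. Fingers that straddle the mouth close to the flange must close square to the line of the screws (along the case's y), or they meet the screw heads.
- screw_a (a point): Centre of the top of one screw head (+x side of the case, 60 mm above the worktop).
- screw_b (a point): Centre of the top of the other screw head (-x side of the case).
- spacer_ring: Plain aluminium ring, 66 mm outside, 51 mm bore, body 14 mm high, with three nibs on top, 120 degrees apart, that rise to 18 mm on a 62 mm inside circle. Starts nibs up. Origin: centre of its underside, z up. Grip it across the outside, fingertips more than 8 mm above its underside: 8 mm of it sink into the mouth (1 mm play all round).
- clock_glass: Clear round glass, ground greenish edge, 60 mm in diameter, 10 mm thick. Origin: centre of its underside, z up. It goes on the spacer's body, 14 mm above the spacer's underside, between the nibs (1 mm play), which reach 4 mm up its edge: grip it by the upper half. Glass and spacer start one on the desk by the vice (close left to right), one between case and bezel (front to back).
- bezel: Brass bezel ring, 116 mm across, 34 mm high, lying flange down; open inside, it clears spacer and glass. Origin: centre of its underside, z up. Flange 4 mm thick, hub 82 mm across up to 12 mm, above it the collar. On the case its underside rests on the flange. Its x axis passes through the closed ends of its two slots: locked, it lies along the case's x axis (either way).
- bezel_collar (a point): Centre of the top of the bezel's knurled collar: 68 mm across, from 13 to 34 mm above the bezel's underside; grip it here from above. Case and bezel start one beside the green carton at the right (104 mm high; there close the fingers left to right), the other by the end of the long tool case (124 mm high; there front to back).
- bezel_notch (a point): Centre of one of two opposite notches in the bezel's flange, 49.5 mm from its axis, 16 mm wide, open at the rim, 30 degrees clockwise (from above) of the bezel's x axis. From each notch a curved slot runs 30 degrees anticlockwise. The bezel drops over the screws (2.5 mm play) with both notches over the heads; turned 30 degrees clockwise it stops, locked.
- tweezers: Steel tweezers, 116 mm long, lying in front of the long tool case. Origin near the middle of the underside. Bystander.
- watch_dial: Small white watch dial on a felt disc, 36 mm across, 8 mm high, near the right end of the tool case. Origin: centre of underside. Bystander.
- clock_wheel: Brass toothed wheel with arbor, 34 mm across, to the right of the green carton. Origin: centre of underside. Bystander.
- pin_vice: Small steel pin vice, 96 mm long, lying on the desk to the left, by the green vice. Origin near the middle of the underside. Bystander.
There are look-alikes about, which are no part of the job. What is shaped like the clock_glass but brown is not meant.

How it is judged:
By the outcome, as a careful person would: the job done as asked, in the order asked, and still so for the second after the job is handed in, with the robot touching nothing.
It also fails if it takes over 72 s, if anything falls off the work surface, if the arm or the gripper's body presses on something with over 40 N, if the wrist force passes 120 N, or if a joint passes its speed limit or range.

## Robot

A 6-joint arm with a two-finger parallel gripper is mounted at the origin on a cart in front of the work surface, level with it; the furniture and walls round the work are solid. World frame = base frame: x ahead of the robot, y to its left, z up, the work surface at z = 0. Lengths are in mm, angles in rad, forces in N, time in s.
With the tool pointing down it reaches from about 325 to 850 mm from the base axis. Payload 15.5 kg.
Tool frame: the origin (TCP) lies midway between the tips of the shut fingers; the grasp point (between the pads) lies 19 mm behind it (manip.grip_depth is the distance from the TCP to the grasp point, in mm); z points along the fingers, y is the direction in which the jaws open and shut (so a half turn about z gives the same grasp; the last joint's range is limited). The gripper opens to 91 mm and grips with 3 to 60 N. Pads are 32 mm wide; open, the fingers measure 118 mm over their backs; the gripper's body (76 mm by 178 mm) begins 60 mm behind the grasp point.
Start: joints at [-1.254, 0.494, 1.345, -0, 1.302, -0.096], TCP at [250.736, -572.501, 186.315] pointing down, gripper open.
Joint ranges: [-2.91, 2.91], [-0.82, 2.16], [0.22, 2.67], [-1.22, 4.37], [0.12, 2.79], [-3.08, 3.08]. Speed limits (rad/s): [1.89, 1.89, 2.57, 3.01, 3.01, 3.01].

## Interface

Orientations are given as [roll, pitch, yaw] about the fixed x, y, z axes, in that order (R = Rz(yaw) Ry(pitch) Rx(roll)).
In Python, from workcell import manip gives the robot as it stands. The module is installed in compiled form; this text tells all that it offers.
- The arm moves only by the tool carry_out, never from a script. Its arguments are lists of equal length, an entry for each row: "grip": the opening, from 0 (shut) to 1 (fully open); "dp": the shift along the world's x, y, z in m, a list of three; "rotation": the turn, a rotation vector about the world's x, y, z in degrees, a list of three. A call has 1 to 5 rows; each row is the pose to reach, as a shift and turn from the pose commanded when the call began; what a row does not reach only later rows make up. A row lasts 1/12 s, in which the tool goes at most 41.7 mm and 7.16 degrees, less where a joint would pass 70% of its speed; a pose out of reach is approached as far as the arm can. A call with a gripper value outside its range is refused whole. The fingers move at their own pace and stop on an object; "newtons" is the grip in N (left out, the last holds). Time passes only in rows, so rows that repeat a pose let the fingers close. It gives the time, the measured TCP pose, the force and the opening at its end, in the units of the state.
- manip.observe(): the state, without advancing time (a new reading comes with each control period).
- manip.read_camera(name): name is "scene" or "side" or "wrist"; returns a dict with "img" (384x512x3 uint8, blue, green, red), "range_z" (384x512 float32, mm along the optical axis (not along the pixel's ray), 0 where there is no reading), "mtx" (3x3 intrinsics, pixels), "R" (3x3) and "t" (3): a world point X has camera coordinates R X + t; the wrist camera has in their place "tool_from_camera" (4x4, takes a point from camera to tool coordinates, whose origin is the TCP and whose axes are the flange's). Camera axes: x right, y down, z forward; pixel columns grow to the right and rows downward; lengths in mm; the calibration is good to about 2 mm. A picture is of the moment at which its call begins: read the wrist's pose just before it.
- manip.close_job(): hands the job in, once; it reports no verdict.
The state is a dict: "time_s": time; "joints": joint angles; "joint_vel": joint speeds; "effort": joint torques, N m; "tool_pos": TCP position; "orientation": TCP orientation; "ft_force": force on the tool from outside, world axes, zero at the start; "moment": the same for the moment, N m; "gripper_width": opening from 0.0 (shut) to 1.0 (fully open).
Only numpy, scipy, OpenCV 4.12 (cv2) and the standard library are available. Lean on these libraries where they do the work, as an engineer would, in place of code of your own. Each camera call takes 0.05 s, during which the arm holds its last target.

## Working session

There is one attempt and no reset: what is moved stays moved. The work goes in short steps, Python scripts to look and compute and a tool call to move; the robot and the scene stay as the last step left them, time stands still between calls to the robot, and variables do not carry over. Pictures are saved under pics/ and viewed, and the job is handed in when it is done.

Besides the shell and the picture viewer there is one more tool, called after ">>>" in YAML: its name, and indented under it one key for each argument. carry_out: Moves the arm, as the interface text tells. Its arguments: {"type":"object","properties":{"grip":{"type":"array"},"dp":{"type":"array"},"rotation":{"type":"array"},"newtons":{"type":"number"}},"required":["grip","dp","rotation"]}

```bash
ls; mkdir -p pics; python3 - <<'E'
from workcell import manip
import cv2,numpy as np
print(manip.observe())
print(manip.grip_depth)
for n in ["scene","side","wrist"]:
    d=manip.read_camera(n); cv2.imwrite(f"pics/{n}0.png",cv2.resize(d["img"],None,fx=1.5,fy=1.5)); 
    np.savez(f"{n}0.npz",**d)
    print(n,d["mtx"].tolist(),[ (k,np.round(d[k],3).tolist()) for k in d if k in("R","t","tool_from_camera")])
E
```

```text
pics
{'time_s': 0.0, 'joints': array([-1.25349529e+00,  4.94192643e-01,  1.34612684e+00, -1.94475801e-05,
        1.30247327e+00, -9.54789294e-02]), 'joint_vel': array([-0.00038499,  0.00039911, -0.00025108,  0.00010386, -0.00088869,
        0.00018591]), 'effort': array([-2.56793530e-03, -8.78833151e+01, -3.81852758e+01,  7.06182956e-02,
        5.33998094e-02, -1.54412909e-06]), 'tool_pos': array([ 250.60538875, -572.11717049,  185.7338485 ]), 'orientation': array([-3.14039623e+00, -9.57499757e-05,  4.12785075e-01]), 'ft_force': array([ 0.17283896,  0.36377809, -0.82998857]), 'moment': array([-0.00971481,  0.01766588,  0.03786021]), 'gripper_width': 0.9984402207084644}
18.8
scene [[393.49132904988437, 0.0, 253.88201074660836], [0.0, 393.49132904988437, 192.83426147302856], [0.0, 0.0, 1.0]] [('R', [[-0.808, -0.589, -0.0], [-0.447, 0.613, -0.652], [0.384, -0.527, -0.758]]), ('t', [336.948, 241.278, 1057.059])]
side [[486.1383371899762, 0.0, 249.74107672000122], [0.0, 486.1383371899762, 195.02765195657753], [0.0, 0.0, 1.0]] [('R', [[-0.956, -0.292, -0.019], [-0.112, 0.425, -0.898], [0.27, -0.857, -0.439]]), ('t', [425.399, 119.999, 1041.617])]
wrist [[304.0881750004692, 0.0, 259.06468421841305], [0.0, 304.0881750004692, 187.11579149953752], [0.0, 0.0, 1.0]] [('tool_from_camera', [[0.0, -0.972, -0.235, 64.995], [1.0, 0.0, -0.0, -0.171], [0.001, -0.235, 0.972, -198.741], [0.0, 0.0, 0.0, 1.0]])]
```

View pics/scene0.png

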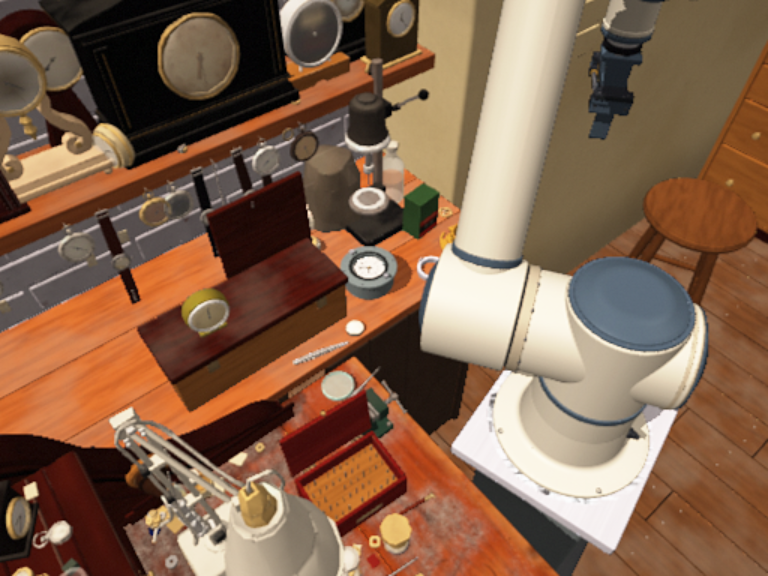

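View pics/side0.png

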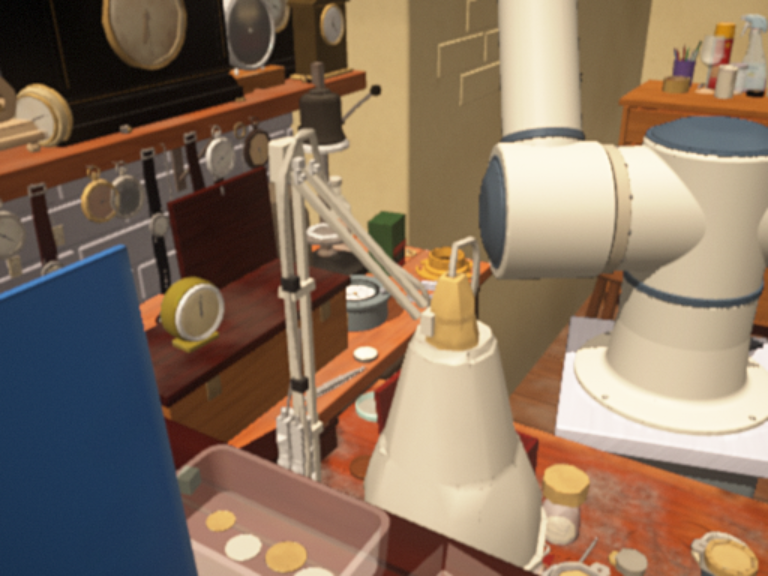

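View pics/wrist0.png

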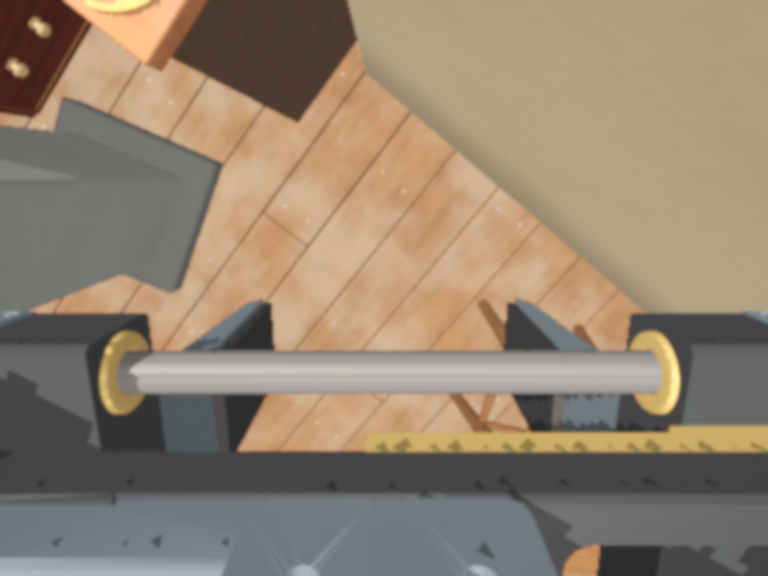

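The scene image shows the case at (368,272), the ring (spacer) at (430,267), the brass bezel at (450,238) next to the green carton, and the glass at (338,385) by the vice. The watch dial is at (355,328) and the tweezers at (320,353). Next I get rough positions.

```bash
cat > h.py <<'E'
import numpy as np,cv2
def world(d,u,v,z=None):
    K=d["mtx"];R=d["R"];t=d["t"]
    C=-R.T@t; r=R.T@np.linalg.inv(K)@np.array([u,v,1.])
    if z is None:
        zz=d["range_z"][int(round(v)),int(round(u))]; return C+r*zz
    return C+r*(z-C[2])/r[2]
E
python3 - <<'E'
import numpy as np
from h import *
d=dict(np.load("scene0.npz"))
for n,u,v in [("case dial",368,266),("case rim front",368,288),("ring",424,268),("ring2",430,259),("bezel",446,240),("bezelr",455,235),("glass",338,385),("dial",355,328),("tweez",320,353),("carton top",422,195),("toolcase end top",345,280),("toolcase L",150,330),("vice",378,410),("box",345,480),("box lid",330,420),("drill base",370,225),("drill col top",375,70),("drill head",365,110), ("desk",440,540),("worktop",390,310),("edge",420,300)]:
    print(n,np.round(world(d,u/1.5,v/1.5)),np.round(world(d,u/1.5,v/1.5,0)))
print(-d["R"].T@d["t"])
d=dict(np.load("side0.npz"))
for n,u,v in [("case dial",362,292),("bezel",445,258),("glass",367,405),("brown",360,467),("carton top",385,218)]:
    print(n,np.round(world(d,u/1.5,v/1.5)),np.round(world(d,u/1.5,v/1.5,0)))
E
```

```text
case dial [498. -65.  44.] [523. -97.   0.]
case rim front [466. -21.  35.] [484. -45.   0.]
ring [ 419. -164.    1.] [ 419. -165.    0.]
ring2 [ 419. -188.    9.] [ 423. -196.    0.]
bezel [ 423. -262.    7.] [ 427. -268.    0.]
bezelr [254.  39. 355.] [ 418. -295.    0.]
glass [381. 184.   9.] [385. 181.   0.]
dial [437.  60.   7.] [441.  56.   0.]
tweez [461. 143.  -4.] [459. 145.  -0.]
carton top [ 495. -262.  105.] [ 559. -368.    0.]
toolcase end top [472.  41. 112.] [538. -34.   0.]
toolcase L [669. 344. 125.] [773. 304.  -0.]
vice [269. 211.  72.] [293. 179.   0.]
box [249. 329.  36.] [260. 318.   0.]
box lid [294. 301. 145.] [351. 246.   0.]
drill base [ 587. -190.   18.] [ 599. -205.   -0.]
drill col top [ 620. -259.  362.] [1011. -783.    0.]
drill head [ 574. -165.  338.] [ 901. -586.    0.]
desk [ 79. 305.  -2.] [ 79. 306.   0.]
worktop [409. -21.   5.] [411. -24.   0.]
edge [257. 120. 282.] [375. -83.   0.]
[-26.41443937 607.36198201 958.92474416]
case dial [486. -66.  43.] [ 514. -149.    0.]
bezel [ 400. -328.    4.] [ 402. -337.    0.]
glass [396. 193.   8.] [400. 183.   0.]
brown [367. 314.   5.] [369. 308.   0.]
carton top [ 502. -261.  102.] [ 581. -526.    0.]
```

>>> carry_out:
  grip: [1,1,1,1,1]
  dp:
    - [0.009,0.039,0.005]
    - [0.018,0.078,0.01]
    - [0.027,0.117,0.015]
    - [0.036,0.156,0.02]
    - [0.045,0.195,0.025]
  rotation:
    - [0,0,-4.8]
    - [0,0,-9.6]
    - [0,0,-14.4]
    - [0,0,-19.2]
    - [0,0,-23.7]
  newtons: 20

```text
time_s: 0.57
tool_pos: [295.6, -375.5, 211.3]
orientation: [-3.141, 0.0, -0.006]
ft_force: [0.9, -0.4, 0.2]
gripper_width: 0.999
```

>>> carry_out:
  grip: [1,1,1,1,1]
  dp:
    - [0.009,0.039,0.005]
    - [0.018,0.078,0.01]
    - [0.027,0.117,0.015]
    - [0.036,0.156,0.02]
    - [0.045,0.195,0.02]
  rotation:
    - [0,0,0]
    - [0,0,0]
    - [0,0,0]
    - [0,0,0]
    - [0,0,0]

```text
time_s: 0.98
tool_pos: [340.9, -180.9, 232.0]
orientation: [3.141, -0.001, -0.001]
ft_force: [1.4, -0.6, 0.7]
gripper_width: 0.999
```

>>> carry_out:
  grip: [1]
  dp:
    - [0,0,0]
  rotation:
    - [0,0,0]

```text
time_s: 1.07
tool_pos: [340.9, -176.6, 231.4]
orientation: [-3.14, -0.0, 0.004]
ft_force: [0.2, -0.5, -0.7]
gripper_width: 1.0
```

```bash
cat >> h.py <<'E'
from scipy.spatial.transform import Rotation as Ro
def snap(tag):
    from workcell import manip
    o=manip.observe(); d=manip.read_camera("wrist")
    T=np.eye(4);T[:3,:3]=Ro.from_euler("xyz",o["orientation"]).as_matrix();T[:3,3]=o["tool_pos"]
    W=T@d["tool_from_camera"]; d=dict(d); d["R"]=W[:3,:3].T; d["t"]=-d["R"]@W[:3,3]
    cv2.imwrite(f"pics/{tag}.png",cv2.resize(d["img"],None,fx=1.5,fy=1.5,interpolation=cv2.INTER_CUBIC))
    np.savez(f"{tag}.npz",**d)
    print(round(o["time_s"],2),np.round(o["tool_pos"],1),np.round(o["orientation"],4),"F",np.round(o["ft_force"],1),"w",round(o["gripper_width"],3),"j",np.round(o["joints"],2))
    return d
def load(tag): return dict(np.load(tag+".npz"))
E
python3 -c "
from h import *
snap('w1')"
```

```text
1.07 [ 340.9 -176.6  231.4] [-3.1397e+00 -1.0000e-04  3.5000e-03] F [ 0.2 -0.5 -0.7] w 1.0 j [-0.64  0.09  1.82  0.    1.23  0.93]
```

View pics/w1.png

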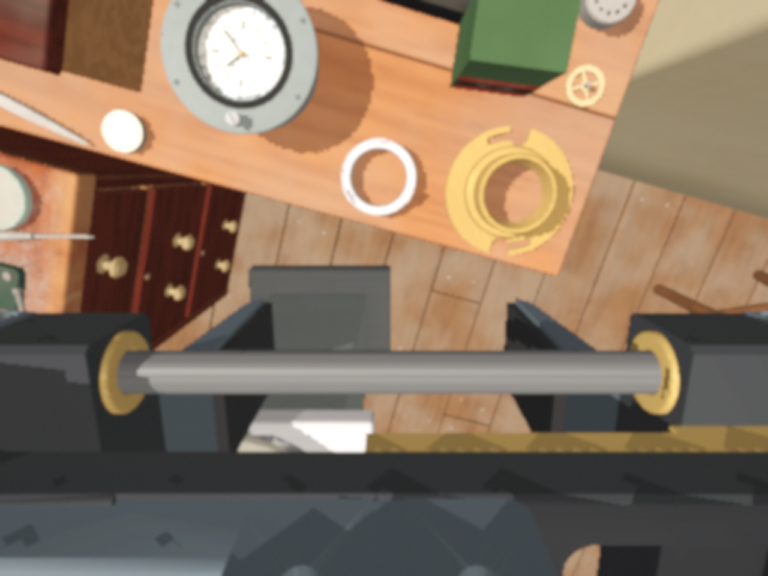

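The wrist picture shows the case at (240,55) with a screw head at (236,120), the spacer at (380,177), the bezel at (510,187), the carton at (515,40) and the wheel at (585,86). The depth should give a height map, so I'll try that.

```bash
cat >> h.py <<'E'
def cloud(d):
    v,u=np.mgrid[0:384,0:512]; Z=d["range_z"]
    P=np.stack([(u-d["mtx"][0,2])/d["mtx"][0,0]*Z,(v-d["mtx"][1,2])/d["mtx"][1,1]*Z,Z],-1)
    W=(P-d["t"])@d["R"]; W[Z==0]=np.nan
    return W
def circ(p):
    from scipy.optimize import least_squares
    p=np.asarray(p)[:,:2]; c0=p.mean(0); 
    f=least_squares(lambda q:np.hypot(p[:,0]-q[0],p[:,1]-q[1])-q[2],[*c0,30],loss="soft_l1")
    return f.x,np.sqrt(np.mean(f.fun**2))
E
python3 - <<'E'
from h import *
d=load("w1");W=cloud(d)
def near(c,r,lo,hi):
    m=(np.hypot(W[...,0]-c[0],W[...,1]-c[1])<r)&(W[...,2]>lo)&(W[...,2]<hi); return m
m=near((410,-180),60,-20,60); h=W[...,2][m]; print(np.histogram(h,bins=np.arange(-20,60,3)))
m=near((410,-290),60,-20,60); h=W[...,2][m]; print(np.histogram(h,bins=np.arange(-20,60,3)))
m=near((500,-65),60,-20,80); h=W[...,2][m]; print(np.histogram(h,bins=np.arange(-20,80,3)))
from scipy import ndimage
for u,v in [(380/1.5,177/1.5),(510/1.5,187/1.5),(240/1.5,55/1.5),(236/1.5,120/1.5)]:
    print(np.round(world(d,u,v,10),1))
E
```

```text
(array([   0,    0,    0,    0,    0,    9, 3766, 1457,  133,   14,   38,
        699,   66,   12,    0,    0,    0,    0,    0,    0,    0,    0,
          0,    0,    0,    0]), array([-20, -17, -14, -11,  -8,  -5,  -2,   1,   4,   7,  10,  13,  16,
        19,  22,  25,  28,  31,  34,  37,  40,  43,  46,  49,  52,  55,
        58]))
(array([   0,    0,    0,    0,    0,    5, 2384, 1213,  957,   43,  330,
        176,   46,  116,  129,  130,  154,  319,  291,    3,    7,    4,
          6,    6,    7,    6]), array([-20, -17, -14, -11,  -8,  -5,  -2,   1,   4,   7,  10,  13,  16,
        19,  22,  25,  28,  31,  34,  37,  40,  43,  46,  49,  52,  55,
        58]))
(array([   0,    0,    0,    0,    2,   11,  403,  128,   28,   19,   20,
         13,    0,    0,    0,    0,    0,    0,    0,    4, 1981,  885,
        254, 3885,  152,    2,   53,   13,    0,    0,    0,    0,    0]), array([-20, -17, -14, -11,  -8,  -5,  -2,   1,   4,   7,  10,  13,  16,
        19,  22,  25,  28,  31,  34,  37,  40,  43,  46,  49,  52,  55,
        58,  61,  64,  67,  70,  73,  76,  79]))
[ 400.  -168.2   10. ]
[ 391.7 -285.5   10. ]
[500.3 -49.7  10. ]
[448.1 -42.4  10. ]
```

```bash
cat >> h.py <<'E'
def heights(W,c,r,lo,hi):
    m=(np.hypot(W[...,0]-c[0],W[...,1]-c[1])<r)&(W[...,2]>lo)&(W[...,2]<hi); return W[m]
def outer(p,n=72,q=95):
    # outer boundary points by angle, circle fit
    c=p[:,:2].mean(0)
    for _ in range(4):
        a=np.arctan2(p[:,1]-c[1],p[:,0]-c[0]); r=np.hypot(p[:,1]-c[1],p[:,0]-c[0]); b=((a+np.pi)/(2*np.pi)*n).astype(int)%n
        e=[]
        for k in range(n):
            i=np.where(b==k)[0]
            if len(i)>=3: j=i[np.argsort(r[i])[int((len(i)-1)*q/100)]]; e.append(p[j,:2])
        f,s=circ(e); c=f[:2]
    return np.round(f,1),round(s,2),len(e)
E
python3 - <<'E'
from h import *
d=load("w1");W=cloud(d)
p=heights(W,(400,-170),60,11,20); print("ring",len(p),p.mean(0),circ(p),outer(p), np.median(p[:,2]))
p=heights(W,(395,-285),70,28,40); print("collar",len(p),p.mean(0),circ(p),outer(p),np.median(p[:,2]))
p=heights(W,(395,-285),80,2.3,7); print("flange",outer(p))
p=heights(W,(505,-60),70,45,53); print("case",outer(p))
p=heights(W,(505,-60),70,56,70); print("screw",len(p),p.mean(0),circ(p)[0],p.min(0),p.max(0))
E
```

```text
ring 811 [ 400.05901815 -166.76184812   14.65693123] (array([ 399.59181026, -167.06852676,   29.37097529]), np.float64(2.18721253720501)) (array([ 399.6, -167. ,   32. ]), np.float64(0.4), 72) 14.51184763152938
collar 748 [ 387.14383076 -287.5191511    32.9574486 ] (array([ 386.68687621, -285.32708886,   31.08063564]), np.float64(1.6235134551608448)) (array([ 386.6, -285.8,   33.1]), np.float64(0.36), 72) 33.55112703609969
flange (array([ 386.9, -286.3,   57.4]), np.float64(6.81), 70)
case (array([488.7, -61.9,  55.5]), np.float64(6.34), 72)
screw 77 [444.25743202 -56.24197667  60.17396881] [444.22880836 -56.04735314   3.87827305] [439.72371596 -61.05645762  56.57300655] [449.52459216 -51.02072983  62.24233955]
```

>>> carry_out:
  grip: [1,1,1,1,1]
  dp:
    - [0.012,0.002,-0.02]
    - [0.024,0.004,-0.04]
    - [0.036,0.006,-0.06]
    - [0.048,0.008,-0.08]
    - [0.0587,0.0096,-0.1]
  rotation:
    - [0,0,7]
    - [0,0,14]
    - [0,0,21]
    - [0,0,28]
    - [0,0,35]

```text
time_s: 1.53
tool_pos: [400.1, -173.7, 130.2]
orientation: [3.141, -0.0, 0.615]
ft_force: [0.6, -0.7, -0.3]
gripper_width: 0.997
```

>>> carry_out:
  grip: [1,1,1,1,1]
  dp:
    - [0,0,-0.015]
    - [0,0,-0.03]
    - [0,0,-0.045]
    - [0,0,-0.06]
    - [0,0,-0.075]
  rotation:
    - [0,0,7]
    - [0,0,14]
    - [0,0,21]
    - [0,0,28]
    - [0,0,35]

```text
time_s: 1.95
tool_pos: [399.4, -173.9, 55.4]
orientation: [3.142, 0.0, 1.226]
ft_force: [0.2, -0.4, 0.6]
gripper_width: 0.999
```

>>> carry_out:
  grip: [1,1,1,1]
  dp:
    - [0,0,0]
    - [0,0,0]
    - [0,0,0]
    - [0,0,0]
  rotation:
    - [0,0,7]
    - [0,0,14]
    - [0,0,20]
    - [0,0,20]

```text
time_s: 2.28
tool_pos: [399.3, -173.8, 56.0]
orientation: [-3.141, -0.0, 1.575]
ft_force: [-0.0, 0.1, -0.1]
gripper_width: 1.001
```

```bash
python3 - <<'E'
from h import *
d=snap('w2');W=cloud(d)
p=heights(W,(400,-167),60,11,20); print("ring",len(p),p.mean(0),outer(p), np.median(p[:,2]))
E
```

```text
2.28 [ 399.3 -173.8   56. ] [-3.1413 -0.      1.5746] F [-0.   0.1 -0.1] w 1.001 j [-0.55  0.44  1.95 -0.    0.76 -0.55]
ring 2149 [ 400.41194915 -166.31167359   14.56355639] (array([ 400.5, -166.5,   32.4]), np.float64(0.21), 72) 14.418756216893732
```

View pics/w2.png

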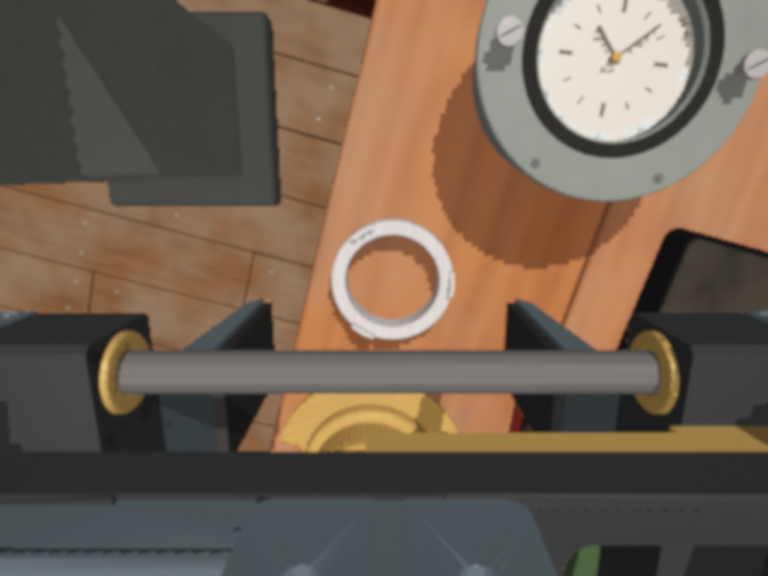

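Both screws now show, at (510,30) and (757,65). The spacer is at (393,280), nibs up.

```bash
python3 - <<'E'
from h import *
d=load('w2');W=cloud(d)
p=heights(W,(490,-60),70,56,66)
from scipy.cluster.vq import kmeans2
c,l=kmeans2(p[:,:2],2,seed=1,minit='++')
cs=[]
for k in range(2):
    q=p[l==k]; print("screw",len(q),q.mean(0),outer(q,24)); cs.append(outer(q,24)[0][:2])
v=cs[0]-cs[1]; print("mid",(cs[0]+cs[1])/2,"dist",np.linalg.norm(v),"ang",np.degrees(np.arctan2(v[1],v[0])))
p=heights(W,(490,-60),34,36,46); print("dialfloor",np.median(p[:,2]),outer(p))
p=heights(W,(490,-60),70,47,53); print("flange z",np.median(p[:,2]))
# inner mouth edge from flange
for h in [10]:
    c=np.array([492,-61.])
    for _ in range(4):
        r=np.hypot(*(p[:,:2]-c).T);a=np.arctan2(*(p[:,:2]-c).T[::-1]);b=((a+np.pi)/(2*np.pi)*60).astype(int)
        e=[p[b==k][np.argmin(r[b==k]),:2] for k in range(60) if (b==k).sum()>3]
        f,s=circ(e); c=f[:2]
    print("mouth",f,s,len(e))
E
```

```text
screw 320 [444.68355373 -55.87454875  60.22548922] (array([444.9, -55.7,   5.1]), np.float64(0.13), 24)
screw 322 [541.96729278 -67.130035    59.9641275 ] (array([542.4, -67.1,   5. ]), np.float64(0.56), 24)
mid [493.65 -61.4 ] dist 98.16419917668559 ang 173.33108143525138
dialfloor 42.46273573116255 (array([493.2, -63.2,  29.2]), np.float64(2.1), 72)
flange z 50.45149332152805
mouth [494.20273301 -62.03085936  33.15932513] 9.554638184982032 43
```

>>> carry_out:
  grip: [1,1,1,1,1]
  dp:
    - [0.001,0.007,0]
    - [0.001,0.007,-0.016]
    - [0.001,0.007,-0.032]
    - [0.001,0.007,-0.0465]
    - [0.001,0.007,-0.0465]
  rotation:
    - [0,0,0]
    - [0,0,0]
    - [0,0,0]
    - [0,0,0]
    - [0,0,0]

```text
time_s: 2.75
tool_pos: [399.5, -165.2, 8.1]
orientation: [-3.139, -0.001, 1.567]
ft_force: [-0.6, 0.6, -0.3]
gripper_width: 0.997
```

>>> carry_out:
  grip: [0.6,0.6,0.6,0.6,0.6]
  dp:
    - [0,0,0]
    - [0,0,0]
    - [0,0,0]
    - [0,0,0]
    - [0,0,0]
  rotation:
    - [0,0,0]
    - [0,0,0]
    - [0,0,0]
    - [0,0,0]
    - [0,0,0]
  newtons: 20

```text
time_s: 3.17
tool_pos: [400.7, -166.1, 10.4]
orientation: [3.141, 0.001, 1.57]
ft_force: [0.1, -0.1, 0.1]
gripper_width: 0.661
```

>>> carry_out:
  grip: [0.5,0.5]
  dp:
    - [0,0,0]
    - [0,0,0]
  rotation:
    - [0,0,0]
    - [0,0,0]

```text
time_s: 3.33
tool_pos: [400.6, -166.0, 10.0]
orientation: [3.141, 0.0, 1.57]
ft_force: [-0.3, 0.8, -0.1]
gripper_width: 0.525
```

```bash
python3 - <<'E'
from h import *
d=snap('w3');W=cloud(d)
p=heights(W,(400,-167),60,11,20); print("ring",len(p),p.mean(0),outer(p), np.median(p[:,2]))
E
```

```text
3.33 [ 400.6 -166.    10. ] [3.1413e+00 2.0000e-04 1.5698e+00] F [-0.3  0.8 -0.1] w 0.525 j [-0.53  0.53  1.99 -0.    0.62 -0.53]
ring 1569 [ 399.76980342 -148.77220076   14.44753314] (array([ 400.3, -162.4,   29.1]), np.float64(1.2), 52) 14.366830975830073
```

View pics/w3.png

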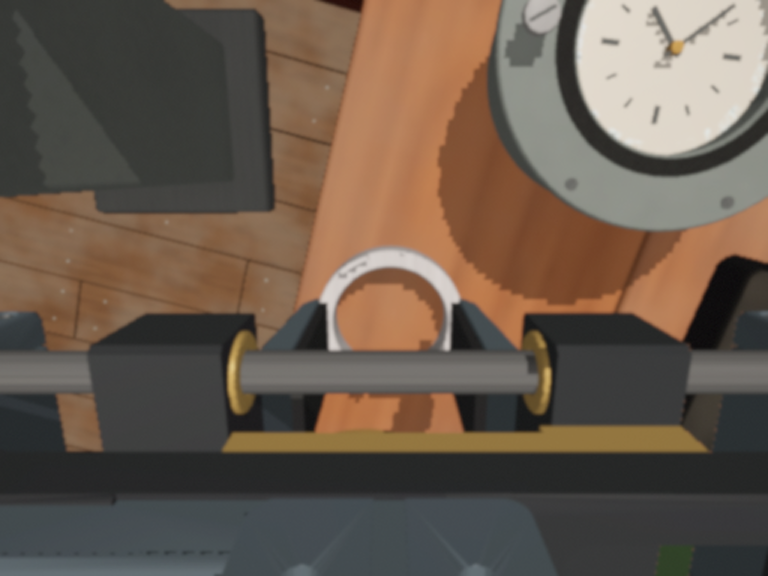

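```bash
python3 - <<'E'
from h import *
for t,ty in [('w3',-166),('w2',-173.8)]:
    d=load(t);W=cloud(d)
    m=(abs(W[...,1]-ty)<22)&(abs(W[...,0]-400)<80)&(W[...,2]>5)
    v,u=np.where(m)
    print(t,"rows",v.min(),v.max())
    for vv in [205,210,215,220,225,228]:
        print(vv,[(int(c),np.round(W[vv,c]).astype(int).tolist()) for c in ([196,206,210,214,218,222,300,304,308,314,320] if t=='w3' else [155,165,175,180,335,340,350,360])])
E
```

```text
w3 rows 180 383
205 [(196, [354, -165, -3]), (206, [371, -149, 50]), (210, [373, -149, 50]), (214, [374, -150, 45]), (218, [376, -152, 40]), (222, [375, -160, 14]), (300, [427, -159, 15]), (304, [425, -150, 46]), (308, [427, -150, 45]), (314, [430, -149, 50]), (320, [443, -164, 1])]
210 [(196, [367, -149, 59]), (206, [372, -149, 58]), (210, [374, -150, 55]), (214, [376, -150, 54]), (218, [376, -155, 41]), (222, [375, -163, 14]), (300, [427, -163, 16]), (304, [424, -151, 53]), (308, [426, -150, 54]), (314, [428, -149, 59]), (320, [431, -149, 59])]
215 [(196, [369, -149, 66]), (206, [373, -150, 62]), (210, [375, -150, 63]), (214, [376, -152, 57]), (218, [376, -158, 41]), (222, [375, -167, 13]), (300, [427, -167, 14]), (304, [424, -153, 53]), (308, [424, -150, 63]), (314, [427, -149, 65]), (320, [430, -148, 68])]
220 [(196, [370, -149, 74]), (206, [374, -150, 70]), (210, [376, -150, 71]), (214, [376, -155, 57]), (218, [376, -160, 42]), (222, [375, -170, 14]), (300, [424, -161, 39]), (304, [424, -156, 54]), (308, [424, -151, 67]), (314, [427, -151, 68]), (320, [428, -149, 74])]
225 [(196
[... 1042 characters left out ...]
, (335, [465, -194, 1]), (340, [445, -164, 90]), (350, [444, -158, 109]), (360, [448, -156, 113])]
220 [(155, [350, -157, 120]), (165, [353, -158, 116]), (175, [353, -164, 100]), (180, [353, -168, 90]), (335, [466, -199, 1]), (340, [445, -167, 91]), (350, [445, -161, 108]), (360, [447, -158, 115])]
225 [(155, [350, -158, 122]), (165, [353, -160, 117]), (175, [353, -167, 99]), (180, [353, -171, 90]), (335, [466, -204, 0]), (340, [445, -170, 91]), (350, [444, -163, 110]), (360, [445, -158, 122])]
228 [(155, [352, -158, 127]), (165, [353, -163, 115]), (175, [353, -168, 100]), (180, [353, -173, 89]), (335, [466, -206, 1]), (340, [445, -171, 92]), (350, [444, -164, 111]), (360, [445, -159, 124])]
```

```bash
python3 - <<'E'
from h import *
for t,cols in [('w3',list(range(214,226))+list(range(294,306))),('w2',list(range(176,190))+list(range(330,346)))]:
    W=cloud(load(t))
    for vv in [210,220,228]:
        print(t,vv,[(c,*np.round(W[vv,c][[0,2]]).astype(int).tolist()) for c in cols])
E
```

```text
w3 210 [(214, 376, 54), (215, 376, 52), (216, 376, 50), (217, 376, 45), (218, 376, 41), (219, 373, 14), (220, 374, 15), (221, 374, 16), (222, 375, 14), (223, 375, 10), (224, 375, 5), (225, 375, -1), (294, 425, 0), (295, 426, 1), (296, 426, 3), (297, 426, 10), (298, 426, 14), (299, 426, 15), (300, 427, 16), (301, 424, 41), (302, 424, 45), (303, 424, 49), (304, 424, 53), (305, 424, 55)]
w3 220 [(214, 376, 57), (215, 376, 53), (216, 376, 51), (217, 376, 47), (218, 376, 42), (219, 376, 38), (220, 373, 15), (221, 374, 14), (222, 375, 14), (223, 375, 12), (224, 376, 10), (225, 376, 6), (294, 425, 3), (295, 425, 5), (296, 425, 10), (297, 426, 13), (298, 426, 14), (299, 427, 14), (300, 424, 39), (301, 424, 42), (302, 424, 46), (303, 424, 49), (304, 424, 54), (305, 424, 58)]
w3 228 [(214, 376, 58), (215, 376, 53), (216, 376, 51), (217, 376, 47), (218, 376, 43), (219, 376, 39), (220, 373, 13), (221, 374, 14), (222, 375, 15), (223, 375, 14), (224, 376, 14), (225, 376, 14), (294, 424, 11), (295, 424, 15), (296, 425, 14), (297, 426, 14), (298, 426, 14), (299, 427, 15), (300, 424, 39), (301, 424, 
[... 858 characters left out ...]
333, 464, 1), (334, 465, 0), (335, 466, 1), (336, 467, 0), (337, 444, 86), (338, 444, 87), (339, 444, 91), (340, 445, 91), (341, 445, 92), (342, 444, 96), (343, 445, 97), (344, 445, 99), (345, 445, 100)]
w2 228 [(176, 353, 99), (177, 353, 95), (178, 353, 94), (179, 353, 92), (180, 353, 89), (181, 353, 88), (182, 353, 86), (183, 124, -781), (184, 127, -782), (185, 131, -783), (186, 135, -778), (187, 140, -776), (188, 142, -782), (189, 145, -783), (330, 462, 0), (331, 462, 1), (332, 464, 0), (333, 464, 0), (334, 465, 1), (335, 466, 1), (336, 467, 0), (337, 445, 85), (338, 445, 88), (339, 445, 90), (340, 445, 92), (341, 444, 95), (342, 445, 96), (343, 445, 98), (344, 444, 100), (345, 445, 101)]
```

The fingers closed over the ring without touching it. Depth shows the tips about 28 mm above the TCP reading, so I'll open, then lower carefully while watching the force.

>>> carry_out:
  grip: [1,1,1,1,1]
  dp:
    - [0,0,0]
    - [0,0,0]
    - [0,0,0]
    - [0,0,0]
    - [0,0,0]
  rotation:
    - [0,0,0]
    - [0,0,0]
    - [0,0,0]
    - [0,0,0]
    - [0,0,0]

```text
time_s: 3.8
tool_pos: [400.4, -165.9, 9.8]
orientation: [-3.142, 0.0, 1.57]
ft_force: [-0.0, 0.2, -0.4]
gripper_width: 0.84
```

>>> carry_out:
  grip: [1,1,1,1]
  dp:
    - [0,0,0]
    - [0,0,-0.003]
    - [0,0,-0.006]
    - [0,0,-0.008]
  rotation:
    - [0,0,0]
    - [0,0,0]
    - [0,0,0]
    - [0,0,0]

```text
time_s: 4.13
tool_pos: [400.3, -165.8, 1.4]
orientation: [-3.141, -0.0, 1.57]
ft_force: [-0.2, 0.3, 0.2]
gripper_width: 1.001
```

```bash
python3 - <<'E'
from h import *
d=snap('w4')
for n in ["scene","side"]:
    from workcell import manip
    e=manip.read_camera(n); cv2.imwrite(f"pics/{n}4.png",cv2.resize(e["img"][130:230,200:330],None,fx=5,fy=5))
E
```

```text
4.13 [ 400.3 -165.8    1.4] [-3.1414e+00 -1.0000e-04  1.5700e+00] F [-0.2  0.3  0.2] w 1.001 j [-0.53  0.55  2.    0.    0.6  -0.53]
```

View pics/scene4.png

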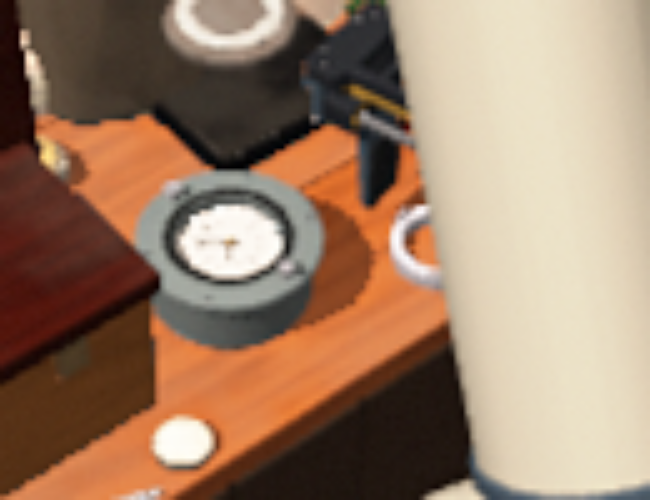

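View pics/side4.png

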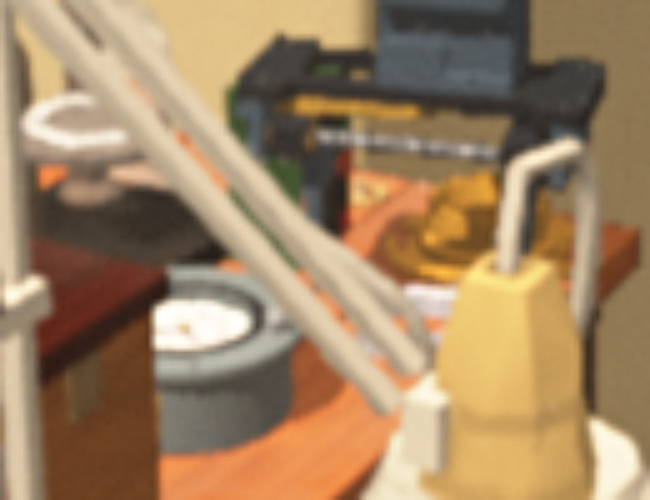

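The scene crop shows the rear fingertip at (375,205) still above the worktop. I'll measure its height with the fixed camera.

```bash
python3 - <<'E'
from h import *
from workcell import manip
d=manip.read_camera("scene")
for u in [272,274,276]:
    print(u,[np.round(world(d,u,v)).astype(int).tolist() for v in range(162,176,1)])
E
```

```text
272 [[455, -150, 69], [454, -149, 66], [454, -150, 60], [454, -150, 55], [455, -151, 50], [453, -149, 48], [454, -150, 42], [454, -151, 37], [453, -150, 33], [467, -172, 2], [463, -167, 3], [462, -165, 0], [460, -162, 0], [458, -158, -1]]
274 [[449, -153, 70], [449, -154, 65], [449, -154, 59], [448, -152, 57], [448, -153, 52], [449, -154, 46], [450, -156, 40], [450, -156, 35], [450, -157, 30], [460, -173, 5], [460, -174, 0], [458, -170, -1], [453, -164, 2], [454, -165, -4]]
276 [[449, -164, 61], [449, -165, 56], [449, -166, 51], [449, -166, 46], [449, -166, 41], [450, -168, 35], [450, -168, 29], [460, -186, 3], [458, -183, 3], [456, -179, 2], [453, -176, 2], [451, -173, 1], [449, -169, 1], [446, -165, 1]]
```

Both cameras agree that the fingertips sit about 28 mm above the reported TCP. I'll use that offset.

>>> carry_out:
  grip: [1,1,1,1]
  dp:
    - [0,0,-0.006]
    - [0,0,-0.012]
    - [0,0,-0.018]
    - [0,0,-0.018]
  rotation:
    - [0,0,0]
    - [0,0,0]
    - [0,0,0]
    - [0,0,0]

```text
time_s: 4.67
tool_pos: [399.9, -165.6, -17.4]
orientation: [-3.14, -0.001, 1.57]
ft_force: [-0.5, 0.3, -0.2]
gripper_width: 1.001
```

```bash
python3 - <<'E'
from h import *
W=cloud(snap('w5'))
from workcell import manip
d=manip.read_camera("scene")
for u in [272,274,276]:
    print(u,[np.round(world(d,u,v)).astype(int).tolist() for v in range(166,180,1)])
for vv in [220,228]: print([(c,*np.round(W[vv,c][[0,2]]).astype(int).tolist()) for c in list(range(178,186))+list(range(334,342))])
# body lowest
m=(W[...,2]>0)&(abs(W[...,1]+166)<60)
v=np.arange(230,384,12); print([np.round(W[a,256]).astype(int).tolist() for a in v]); print([np.round(W[a,60]).astype(int).tolist() for a in v])
E
```

```text
4.67 [ 399.9 -165.6  -17.4] [-3.1403e+00 -8.0000e-04  1.5699e+00] F [-0.5  0.3 -0.2] w 1.001 j [-0.53  0.59  2.01 -0.    0.54 -0.53]
272 [[454, -150, 51], [455, -153, 43], [455, -152, 40], [454, -150, 37], [453, -150, 33], [453, -149, 29], [453, -150, 24], [452, -150, 19], [452, -149, 15], [459, -160, -3], [454, -153, 2], [453, -152, -2], [449, -145, 2], [446, -142, 1]]
274 [[450, -156, 49], [449, -154, 46], [448, -154, 42], [449, -155, 36], [447, -153, 34], [448, -155, 27], [450, -158, 19], [449, -157, 15], [450, -159, 9], [451, -161, 1], [449, -158, 1], [446, -153, 2], [445, -151, -1], [442, -148, -1]]
276 [[449, -166, 41], [449, -166, 36], [449, -167, 31], [448, -165, 28], [449, -169, 20], [448, -167, 17], [449, -170, 9], [451, -172, 1], [449, -170, 0], [446, -165, 1], [445, -163, -1], [442, -159, -1], [438, -154, 1], [436, -150, 0]]
[(178, 353, 19), (179, 353, 17), (180, 354, 15), (181, 354, 14), (182, 354, 12), (183, 144, -780), (184, 148, -778), (185, 151, -778), (334, 446, 0), (335, 447, 0), (336, 448, 0), (337, 445, 11), (338, 445, 15), (339, 445, 16), (340, 446, 16), (341, 4
[... 195 characters left out ...]
445, 13), (338, 445, 15), (339, 445, 17), (340, 445, 19), (341, 445, 21)]
[[397, -171, 1], [398, -134, 105], [398, -136, 107], [397, -192, 10], [397, -197, 14], [399, -142, 115], [399, -140, 123], [399, -141, 125], [399, -140, 130], [399, -140, 134], [399, -140, 137], [399, -141, 139], [-9223372036854775808, -9223372036854775808, -9223372036854775808]]
[[351, -128, 112], [351, -130, 113], [350, -134, 113], [350, -137, 112], [350, -140, 113], [349, -143, 113], [356, -140, 122], [358, -140, 127], [361, -140, 131], [362, -142, 132], [363, -142, 135], [365, -141, 138], [-9223372036854775808, -9223372036854775808, -9223372036854775808]]<stdin>:10: RuntimeWarning: invalid value encountered in cast
```

>>> carry_out:
  grip: [0.65,0.65,0.65,0.65,0.65]
  dp:
    - [0,0,0]
    - [0,0,0]
    - [0,0,0]
    - [0,0,0]
    - [0,0,0]
  rotation:
    - [0,0,0]
    - [0,0,0]
    - [0,0,0]
    - [0,0,0]
    - [0,0,0]
  newtons: 20

```text
time_s: 5.18
tool_pos: [400.6, -166.0, -16.0]
orientation: [3.141, 0.0, 1.57]
ft_force: [0.3, 0.2, 2.2]
gripper_width: 0.709
```

>>> carry_out:
  grip: [0.6,0.6]
  dp:
    - [0,0,0]
    - [0,0,0]
  rotation:
    - [0,0,0]
    - [0,0,0]

```text
time_s: 5.35
tool_pos: [400.6, -166.0, -16.1]
orientation: [3.141, 0.0, 1.57]
ft_force: [-0.1, 0.9, 3.6]
gripper_width: 0.71
```

>>> carry_out:
  grip: [0.6,0.6,0.6,0.6,0.6]
  dp:
    - [0,0,0.01]
    - [0,0,0.03]
    - [0,0,0.055]
    - [0,0,0.08]
    - [0,0,0.105]
  rotation:
    - [0,0,0]
    - [0,0,0]
    - [0,0,6]
    - [0,0,12]
    - [0,0,18]

```text
time_s: 5.77
tool_pos: [400.0, -165.6, 89.8]
orientation: [-3.141, -0.001, 1.889]
ft_force: [0.1, -0.7, -0.7]
gripper_width: 0.707
```

>>> carry_out:
  grip: [0.6,0.6,0.6,0.6,0.6]
  dp:
    - [0.012,0.02,0]
    - [0.024,0.04,0]
    - [0.036,0.06,0]
    - [0.048,0.08,0]
    - [0.054,0.09,0]
  rotation:
    - [0,0,6.5]
    - [0,0,13]
    - [0,0,19.5]
    - [0,0,26]
    - [0,0,32.5]

```text
time_s: 6.18
tool_pos: [455.2, -74.1, 88.9]
orientation: [3.141, 0.0, 2.458]
ft_force: [-1.1, 0.3, -0.7]
gripper_width: 0.712
```

>>> carry_out:
  grip: [0.6,0.6,0.6,0.6,0.6]
  dp:
    - [0.008,0.004,0]
    - [0.016,0.008,0]
    - [0.024,0.012,0]
    - [0.032,0.014,0]
    - [0.039,0.0146,0]
  rotation:
    - [0,0,6.5]
    - [0,0,13]
    - [0,0,19.5]
    - [0,0,26]
    - [0,0,32.8]

```text
time_s: 6.6
tool_pos: [493.6, -60.8, 88.7]
orientation: [3.142, -0.001, 3.03]
ft_force: [0.3, -0.5, -1.3]
gripper_width: 0.708
```

>>> carry_out:
  grip: [0.6]
  dp:
    - [0,0,0]
  rotation:
    - [0,0,0]

```text
time_s: 6.68
tool_pos: [494.5, -61.2, 88.7]
orientation: [-3.142, 0.001, 3.031]
ft_force: [-0.0, 0.1, -0.9]
gripper_width: 0.71
```

```bash
python3 - <<'E'
from h import *
d=snap('w6')
E
```

```text
6.68 [494.5 -61.2  88.7] [-3.1415e+00  6.0000e-04  3.0306e+00] F [-0.   0.1 -0.9] w 0.71 j [-0.24  0.45  1.77  0.    0.92 -1.7 ]
```

View pics/w6.png

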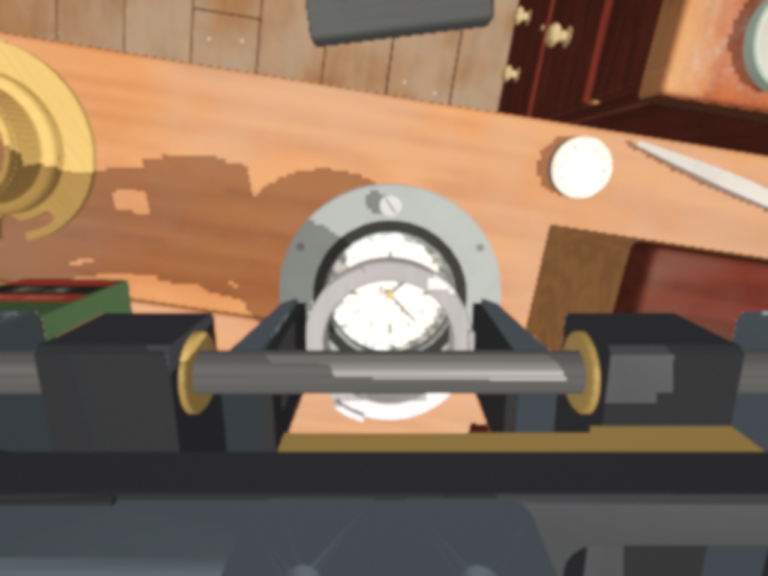

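Holding level over the case: the ring shows around (390,335), screw b is at (389,205), and the watch dial and tweezers are undisturbed.

```bash
python3 - <<'E'
from h import *
d=load('w6');W=cloud(d)
tp=np.array([494.5,-61.2])
p=heights(W,tp,45,108,130); p=p[abs((p[:,1]-tp[1]))<31]
print("z",np.percentile(p[:,2],[5,25,50,75,95]))
# plane fit
A=np.c_[p[:,:2]-tp,np.ones(len(p))]; q=p[abs(p[:,2]-np.median(p[:,2]))<1.5]; A=np.c_[q[:,:2]-tp,np.ones(len(q))]; print("plane",np.linalg.lstsq(A,q[:,2],rcond=None)[0])
print("ring",outer(q),circ(q), len(q))
p=heights(W,(445,-56),14,56,66); print("screwb",outer(p,24),p.mean(0))
p=heights(W,(493,-62),40,38,46); print("dial",len(p),np.median(p[:,2]))
p=heights(W,(493,-62),75,47,53.5); print("case",outer(p))
E
```

```text
z [112.48497393 118.41302313 119.01947887 119.57479151 122.70580771]
plane [-7.23528800e-04 -1.02784627e-04  1.19064897e+02]
ring (array([494. , -61.3,  32.2]), np.float64(0.93), 59) (array([494.18782399, -61.14033777,  29.15086398]), np.float64(2.17321976762565)) 2675
screwb (array([445. , -54.9,   4.8]), np.float64(0.29), 24) [444.97168974 -54.91900452  60.32253139]
dial 3586 42.46476317518322
case (array([482.9, -59.1,  49.9]), np.float64(4.4), 65)
```

>>> carry_out:
  grip: [0.6,0.6,0.6,0.6,0.6]
  dp:
    - [0,0,-0.02]
    - [0,0,-0.04]
    - [0,0,-0.05]
    - [0,0,-0.055]
    - [0,0,-0.058]
  rotation:
    - [0,0,0]
    - [0,0,0]
    - [0,0,0]
    - [0,0,0]
    - [0,0,0]

```text
time_s: 7.15
tool_pos: [492.8, -61.3, 30.4]
orientation: [3.141, -0.001, 3.02]
ft_force: [0.2, 1.2, 1.7]
gripper_width: 0.71
```

```bash
python3 - <<'E'
from h import *
d=snap('w7')
E
```

```text
7.15 [492.8 -61.3  30.4] [ 3.1414e+00 -1.0000e-03  3.0204e+00] F [0.2 1.2 1.7] w 0.71 j [-0.24  0.54  1.82  0.    0.78 -1.69]
```

View pics/w7.png

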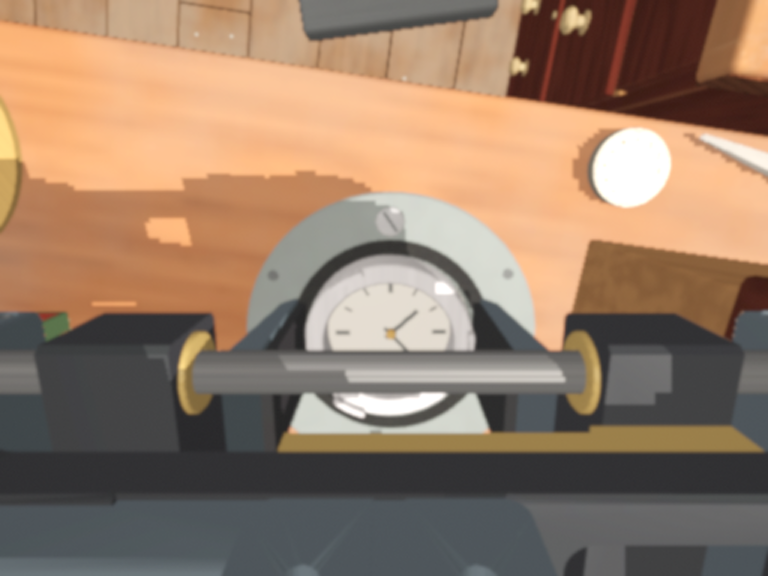

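>>> carry_out:
  grip: [0.6,0.6,0.6]
  dp:
    - [0,0,-0.002]
    - [0,0,-0.004]
    - [0,0,-0.004]
  rotation:
    - [0,0,0]
    - [0,0,0]
    - [0,0,0]

```text
time_s: 7.45
tool_pos: [493.8, -61.4, 27.1]
orientation: [-3.141, 0.001, 3.023]
ft_force: [1.8, -0.0, -1.2]
gripper_width: 0.71
```

```bash
python3 - <<'E'
from h import *
d=snap('w8');W=cloud(d)
p=heights(W,(494,-61),40,52,64);p=p[abs((p[:,1]+61))<28]; q=p[abs(p[:,2]-np.median(p[:,2]))<1.5];print(np.median(p[:,2]),len(q),outer(q),np.linalg.lstsq(np.c_[q[:,:2]-[494,-61],np.ones(len(q))],q[:,2],rcond=None)[0])
E
```

```text
7.45 [493.8 -61.4  27.1] [-3.1415e+00  9.0000e-04  3.0231e+00] F [ 1.8 -0.  -1.2] w 0.71 j [-0.24  0.55  1.82 -0.    0.77 -1.7 ]
57.78264052696185 2036 (array([493.1, -61.6,  31.9]), np.float64(1.67), 58) [-2.48905313e-02  2.51019714e-03  5.76146274e+01]
```

>>> carry_out:
  grip: [0.6,0.6,0.6]
  dp:
    - [0,0,-0.001]
    - [0,0,-0.002]
    - [0,0,-0.002]
  rotation:
    - [0,0,0]
    - [0,0,0]
    - [0,0,0]

```text
time_s: 7.75
tool_pos: [493.6, -61.4, 25.5]
orientation: [-3.141, 0.001, 3.024]
ft_force: [-2.1, 1.0, 14.8]
gripper_width: 0.712
```

```bash
cat > ring.py <<'E'
from h import *
import sys
d=snap(sys.argv[1]);W=cloud(d)
p=heights(W,(494,-61),40,52,64);p=p[abs((p[:,1]+61))<28]; q=p[abs(p[:,2]-np.median(p[:,2]))<1.5];print(np.median(p[:,2]),len(q),outer(q),np.linalg.lstsq(np.c_[q[:,:2]-[494,-61],np.ones(len(q))],q[:,2],rcond=None)[0])
E
python3 ring.py w9
```

```text
7.75 [493.6 -61.4  25.5] [-3.1414e+00  7.0000e-04  3.0237e+00] F [-2.1  1.  14.8] w 0.712 j [-0.24  0.55  1.83 -0.    0.76 -1.7 ]
56.321954141672855 2413 (array([493. , -61.4,  32. ]), np.float64(1.76), 59) [-8.03072356e-04  2.71071363e-04  5.63128051e+01]
```

Seated level: top at 56.3 mm (home would be 56.2–56.4), with 15 N upward. I release it and rise.

>>> carry_out:
  grip: [0.8,0.95,0.95,0.95,0.95]
  dp:
    - [0,0,0.001]
    - [0,0,0.001]
    - [0,0,0.001]
    - [0,0,0.001]
    - [0,0,0.01]
  rotation:
    - [0,0,0]
    - [0,0,0]
    - [0,0,0]
    - [0,0,0]
    - [0,0,0]

```text
time_s: 8.22
tool_pos: [492.5, -61.1, 34.0]
orientation: [3.141, -0.002, 3.024]
ft_force: [-0.1, 1.1, -0.4]
gripper_width: 0.95
```

>>> carry_out:
  grip: [1,1,1,1,1]
  dp:
    - [0,0,0.04]
    - [0,0,0.08]
    - [0,0,0.12]
    - [0,0.02,0.15]
    - [-0.01,0.05,0.165]
  rotation:
    - [0,0,0]
    - [0,0,0]
    - [0,0,0]
    - [0,0,0]
    - [0,0,0]

```text
time_s: 8.63
tool_pos: [486.2, -12.5, 204.5]
orientation: [-3.141, 0.007, 3.021]
ft_force: [1.1, 0.7, 0.3]
gripper_width: 1.001
```

```bash
python3 ring.py w10
```

```text
8.63 [486.2 -12.5 204.5] [-3.141   0.0068  3.0213] F [1.1 0.7 0.3] w 1.001 j [-0.15  0.28  1.66 -0.    1.2  -1.6 ]
56.39928339816779 767 (array([493.6, -60.4,  31.2]), np.float64(1.98), 72) [8.94163431e-04 1.44080241e-03 5.63952151e+01]
```

View pics/w10.png

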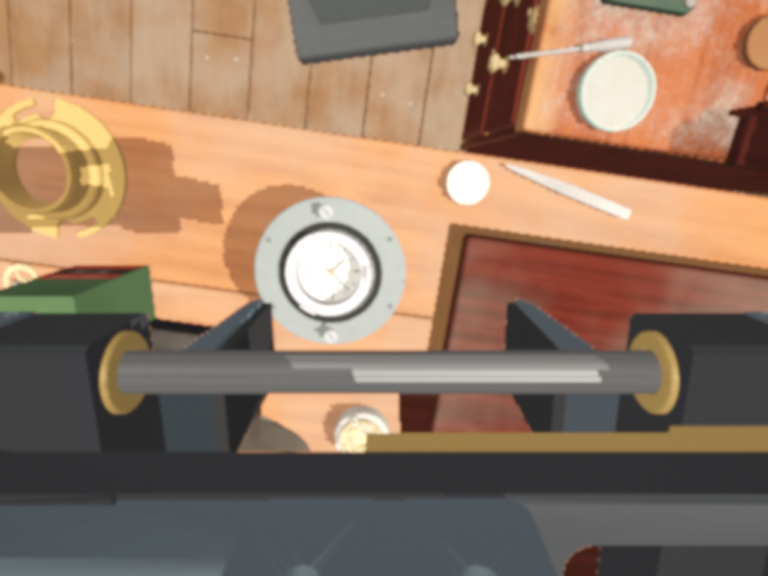

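The spacer is in the mouth (330,268) and both screws are visible. The glass is at (616,90) on the desk, the pin vice at (570,48), and the brown look-alike at (760,45).

```bash
python3 - <<'E'
from h import *
d=load('w10');W=cloud(d)
v,u=60,410
print(W[60,411],W[75,400],W[85,460])
g=W[60,411]
p=heights(W,g,55,-20,40); print(np.histogram(p[:,2],bins=np.arange(-20,40,2)))
p=heights(W,g,40,6.5,14); print("glass",len(p),outer(p),p.mean(0))
p=W[20:45,335:420].reshape(-1,3); p=p[p[:,2]>4]; print("pinvice", p.min(0),p.max(0), np.percentile(p[:,2],[50,90]))
p=W[0:8,400:465].reshape(-1,3); print("vice",p.min(0),p.max(0))
p=heights(W,(494,-61),70,56,66)
from scipy.cluster.vq import kmeans2
p=p[abs(np.hypot(p[:,0]-494,p[:,1]+61)-49)<9]
c,l=kmeans2(p[:,:2],2,seed=1,minit='++')
for k in range(2): print(outer(p[l==k],24),(l==k).sum())
# bezel
p=heights(W,(387,-286),80,27,40); print(outer(p),len(p))
E
```

```text
[380.8861875 184.886233    9.2361956] [396.57985264 170.94507593  10.58286972] [4.16989663e+02 2.50556098e+02 7.14946167e-02]
(array([  12,    7,   11,    9,   10,   10,    7,   12,   51,  931, 2575,
        201,   88,  145,  608, 1506,   80,    0,    0,    0,    0,    0,
          0,    0,    0,    0,    0,    0,    0]), array([-20, -18, -16, -14, -12, -10,  -8,  -6,  -4,  -2,   0,   2,   4,
         6,   8,  10,  12,  14,  16,  18,  20,  22,  24,  26,  28,  30,
        32,  34,  36,  38]))
glass 2290 (array([381.5, 184.9,  29.1]), np.float64(3.56), 72) [379.11205767 184.58898327  10.34848936]
pinvice [335.30510624 103.54169518   4.02936351] [364.38047899 194.97319845  12.9798434 ] [ 8.94933331 11.20991981]
vice [nan nan nan] [nan nan nan]
(array([444.9, -54.5,   4. ]), np.float64(0.46), 20) 76
(array([543.4, -65.6,   4.1]), np.float64(0.32), 14) 67
(array([ 387.9, -283.4,   32.8]), np.float64(0.92), 66) 936
```

```bash
python3 - <<'E'
from h import *
d=load('scene0')
for u,v in [(368,395),(360,400),(345,405),(310,425),(285,441),(288,460),(366,420),(378,395),(372,385)]: print((u,v),np.round(world(d,u/1.5,v/1.5)))
W=cloud(load('w10'))
p=W[20:45,335:425].reshape(-1,3); p=p[p[:,2]>4]
for y in range(100,200,10):
    q=p[abs(p[:,1]-y)<5]
    if len(q): print(y,q[:,0].min().round(),q[:,0].max().round(),q[:,2].max().round())
W0=cloud(d); m=(W0[...,2]>60)&(W0[...,0]>180)&(W0[...,0]<470)&(W0[...,1]>180)&(W0[...,1]<420)&(W0[...,2]<400)
p=W0[m]
for x in range(200,470,30):
    q=p[abs(p[:,0]-x)<15]; 
    if len(q): print(x,len(q),"ymin",q[:,1].min().round(),"z at", q[np.argmin(q[:,1]),2].round(),"zmax",q[:,2].max().round())
E
```

```text
(368, 395) [301. 197.  70.]
(360, 400) [277. 247. 148.]
(345, 405) [287. 271. 155.]
(310, 425) [306. 331. 161.]
(285, 441) [320. 371. 159.]
(288, 460) [317. 377. 109.]
(366, 420) [268. 245.  90.]
(378, 395) [311. 155.   2.]
(372, 385) [332. 145.   4.]
100 345.0 345.0 5.0
110 345.0 346.0 5.0
120 345.0 347.0 5.0
130 344.0 346.0 6.0
140 344.0 347.0 6.0
150 344.0 347.0 6.0
160 343.0 349.0 9.0
170 335.0 362.0 12.0
180 342.0 363.0 13.0
190 341.0 364.0 12.0
200 140 ymin 260.0 z at 63.0 zmax 157.0
230 32 ymin 250.0 z at 60.0 zmax 165.0
260 310 ymin 191.0 z at 69.0 zmax 162.0
290 1223 ymin 183.0 z at 71.0 zmax 173.0
320 516 ymin 181.0 z at 69.0 zmax 170.0
440 275 ymin 329.0 z at 60.0 zmax 79.0
```

>>> carry_out:
  grip: [1,1,1,1,1]
  dp:
    - [-0.017,0.035,0]
    - [-0.034,0.07,0]
    - [-0.051,0.105,0]
    - [-0.068,0.14,-0.01]
    - [-0.085,0.175,-0.02]
  rotation:
    - [0,0,2]
    - [0,0,4]
    - [0,0,6]
    - [0,0,7]
    - [0,0,7]

```text
time_s: 9.1
tool_pos: [397.5, 165.1, 180.5]
orientation: [3.141, 0.002, -3.136]
ft_force: [0.1, 1.0, -0.6]
gripper_width: 0.995
```

>>> carry_out:
  grip: [1,1,1,1,1]
  dp:
    - [-0.01,0.01,-0.035]
    - [-0.015,0.015,-0.07]
    - [-0.02,0.02,-0.105]
    - [-0.02,0.02,-0.13]
    - [-0.02,0.02,-0.13]
  rotation:
    - [0,0,0]
    - [0,0,0]
    - [0,0,0]
    - [0,0,0]
    - [0,0,0]

```text
time_s: 9.52
tool_pos: [375.7, 183.2, 46.9]
orientation: [-3.14, -0.006, -3.136]
ft_force: [-0.1, -0.6, 0.7]
gripper_width: 1.003
```

```bash
python3 - <<'E'
from h import *
d=snap('w11')
W=cloud(d)
p=heights(W,(381,185),40,8,12.5);p=p[p[:,0]>368]
print(np.histogram(p[:,2],bins=np.arange(5,15,.5)))
print("glass",len(p),outer(p),p.mean(0))
print(np.median(W[100:110,400:420,2]))
E
```

```text
9.52 [375.7 183.2  46.9] [-3.1398 -0.0059 -3.1364] F [-0.1 -0.6  0.7] w 1.003 j [ 0.31  0.44  1.99  0.    0.71 -1.27]
(array([  0,   0,   0,   0,   0,   0,  11,  46, 203, 497, 895, 781, 362,
       114,  17,   0,   0,   0,   0]), array([ 5. ,  5.5,  6. ,  6.5,  7. ,  7.5,  8. ,  8.5,  9. ,  9.5, 10. ,
       10.5, 11. , 11.5, 12. , 12.5, 13. , 13.5, 14. , 14.5]))
glass 2926 (array([386.3, 185.2,  24.7]), np.float64(4.64), 72) [385.47687728 185.66783574  10.39496403]
0.44106411360062003
```

View pics/w11.png

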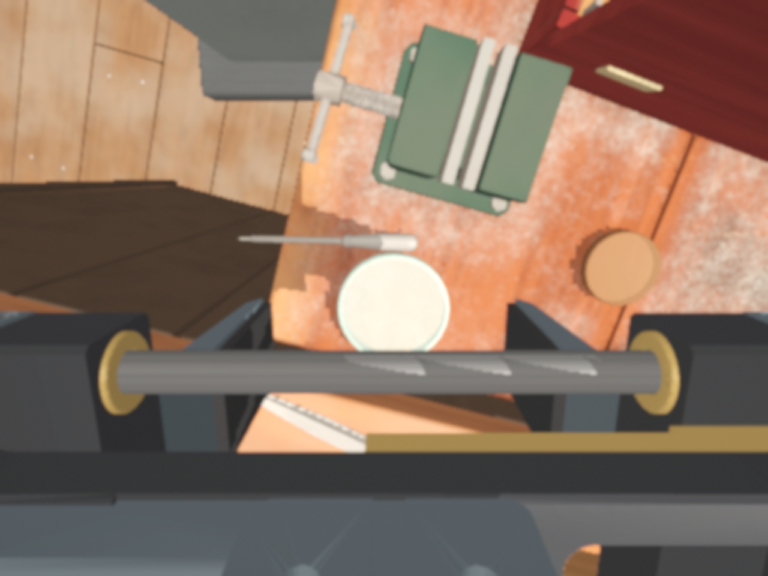

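Glass at (393,305), pin vice just above it at (330,240), vice at (480,120), brown look-alike at (620,267).

```bash
python3 - <<'E'
from h import *
d=load('w11'); im=d["img"]
hsv=cv2.cvtColor(im,cv2.COLOR_BGR2HSV)
m=((hsv[...,1]<75)&(hsv[...,2]>120)).astype(np.uint8); m[232:]=0
m[:168]=0
n,l,st,c=cv2.connectedComponentsWithStats(m); k=l[200,262]; print(st[k])
mk=(l==k).astype(np.uint8)
cn=max(cv2.findContours(mk,0,cv2.CHAIN_APPROX_NONE)[0],key=len)[:,0]
w=np.array([world(d,u,v,10.3) for u,v in cn if v<230 and v>170])
print(circ(w))
E
```

```text
[ 224  168   76   64 4051]
(array([381.0477824 , 185.27434082,  30.37053407]), np.float64(0.2628009729178359))
```

>>> carry_out:
  grip: [1,1,1,1,1]
  dp:
    - [0.005,0.002,-0.015]
    - [0.005,0.002,-0.035]
    - [0.005,0.002,-0.05]
    - [0.005,0.002,-0.06]
    - [0.005,0.002,-0.06]
  rotation:
    - [0,0,0]
    - [0,0,0]
    - [0,0,0]
    - [0,0,0]
    - [0,0,0]

```text
time_s: 9.98
tool_pos: [384.1, 185.6, -9.8]
orientation: [-3.142, 0.0, -3.138]
ft_force: [-0.6, 0.9, -0.4]
gripper_width: 1.001
```

```bash
python3 - <<'E'
from h import *
d=snap('w12')
W=cloud(d)
for vv in [220,228]: print([(c,*np.round(W[vv,c],0).astype(int).tolist()) for c in list(range(174,188))+list(range(332,344))])
E
```

```text
9.98 [384.1 185.6  -9.8] [-3.1416  0.     -3.1377] F [-0.6  0.9 -0.4] w 1.001 j [ 0.31  0.57  2.02 -0.    0.55 -1.26]
[(174, 373, 140, 36), (175, 374, 140, 33), (176, 375, 140, 31), (177, 375, 140, 29), (178, 376, 140, 27), (179, 376, 140, 26), (180, 377, 140, 23), (181, 378, 140, 21), (182, 379, 140, 19), (183, 385, 136, 1), (184, 385, 137, 1), (185, 385, 137, 1), (186, 386, 138, -1), (187, 386, 138, 0), (332, 385, 233, 0), (333, 385, 234, 0), (334, 385, 235, 0), (335, 385, 235, 0), (336, -9223372036854775808, -9223372036854775808, -9223372036854775808), (337, 378, 231, 20), (338, 378, 232, 21), (339, 377, 232, 23), (340, 376, 232, 24), (341, 375, 232, 27), (342, 375, 232, 29), (343, 374, 231, 32)]
[(174, 378, 140, 35), (175, 378, 140, 35), (176, 379, 140, 32), (177, 379, 140, 30), (178, 380, 140, 29), (179, 381, 140, 26), (180, 381, 140, 25), (181, 382, 140, 23), (182, 384, 140, 19), (183, 391, 135, 0), (184, 391, 136, 1), (185, 391, 137, 1), (186, 391, 137, -1), (187, 391, 138, 0), (332, 390, 234, 1), (333, 391, 234, 1), (334, 391, 235, 0), (335, 391, 236, 0), (336, 391, 237, -1), (337, 383, 232, 20), (338, 382, 232, 22), (339, 381, 232, 24), (340, 380, 231, 27), (341, 379, 231, 29), (342, 379, 231, 31), (343, 378, 231, 33)]<stdin>:4: RuntimeWarning: invalid value encountered in cast
```

>>> carry_out:
  grip: [1,1,1]
  dp:
    - [-0.003,0,-0.006]
    - [-0.003,0,-0.012]
    - [-0.003,0,-0.012]
  rotation:
    - [0,0,0]
    - [0,0,0]
    - [0,0,0]

```text
time_s: 10.28
tool_pos: [380.5, 185.7, -22.2]
orientation: [3.141, 0.0, -3.137]
ft_force: [-0.6, 0.1, -0.1]
gripper_width: 1.001
```

>>> carry_out:
  grip: [0.6,0.6,0.6,0.6,0.6]
  dp:
    - [0,0,0]
    - [0,0,0]
    - [0,0,0]
    - [0,0,0]
    - [0,0,0]
  rotation:
    - [0,0,0]
    - [0,0,0]
    - [0,0,0]
    - [0,0,0]
    - [0,0,0]
  newtons: 20

```text
time_s: 10.7
tool_pos: [380.5, 185.7, -22.1]
orientation: [3.142, 0.0, -3.137]
ft_force: [0.2, -0.3, -0.7]
gripper_width: 0.666
```

>>> carry_out:
  grip: [0.55,0.55]
  dp:
    - [0,0,0]
    - [0,0,0]
  rotation:
    - [0,0,0]
    - [0,0,0]

```text
time_s: 10.87
tool_pos: [380.5, 185.7, -22.1]
orientation: [3.142, 0.0, -3.137]
ft_force: [-0.3, 1.7, 2.7]
gripper_width: 0.644
```

```bash
python3 - <<'E'
from h import *
d=snap('w13')
W=cloud(d)
print([(c,*np.round(W[215,c],0).astype(int).tolist()) for c in list(range(195,220,2))+list(range(302,326,2))])
E
```

```text
10.87 [380.5 185.7 -22.1] [ 3.1416e+00  1.0000e-04 -3.1372e+00] F [-0.3  1.7  2.7] w 0.644 j [ 0.31  0.59  2.04 -0.    0.51 -1.26]
[(195, 364, 153, 31), (197, 364, 154, 30), (199, 364, 155, 31), (201, 364, 156, 30), (203, 365, 156, 27), (205, 367, 157, 22), (207, 369, 157, 15), (209, 371, 157, 10), (211, 374, 156, 0), (213, 371, 159, 10), (215, -9223372036854775808, -9223372036854775808, -9223372036854775808), (217, 371, 161, 10), (219, 371, 163, 10), (302, 371, 211, 9), (304, 370, 211, 11), (306, 371, 213, 9), (308, 373, 215, 2), (310, 371, 215, 9), (312, 369, 215, 16), (314, 367, 215, 21), (316, 365, 215, 26), (318, 364, 216, 30), (320, 364, 216, 30), (322, 364, 218, 29), (324, 364, 218, 30)]<stdin>:4: RuntimeWarning: invalid value encountered in cast
```

View pics/w13.png

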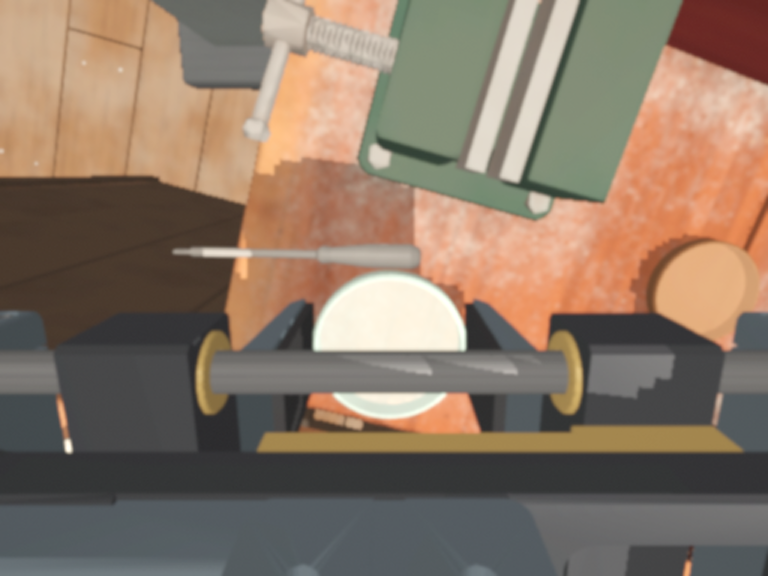

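>>> carry_out:
  grip: [0.55,0.55,0.55,0.55,0.55]
  dp:
    - [0,0,0.008]
    - [0,0,0.03]
    - [0,0,0.06]
    - [0,0,0.095]
    - [0,-0.005,0.13]
  rotation:
    - [0,0,0]
    - [0,0,0]
    - [0,0,0]
    - [0,0,0]
    - [0,0,0]

```text
time_s: 11.33
tool_pos: [379.7, 180.8, 109.6]
orientation: [-3.141, -0.001, -3.137]
ft_force: [1.0, -0.1, -1.7]
gripper_width: 0.641
```

>>> carry_out:
  grip: [0.55,0.55,0.55,0.55,0.55]
  dp:
    - [0.014,-0.03,0.01]
    - [0.028,-0.06,0.015]
    - [0.043,-0.095,0.02]
    - [0.058,-0.13,0.02]
    - [0.073,-0.165,0.02]
  rotation:
    - [0,0,-1.5]
    - [0,0,-3]
    - [0,0,-4.5]
    - [0,0,-6]
    - [0,0,-7]

```text
time_s: 11.75
tool_pos: [453.7, 14.0, 128.8]
orientation: [3.142, 0.001, 3.023]
ft_force: [0.8, 1.3, -0.8]
gripper_width: 0.639
```

>>> carry_out:
  grip: [0.55,0.55,0.55,0.55,0.55]
  dp:
    - [0.015,-0.03,0]
    - [0.03,-0.055,-0.01]
    - [0.037,-0.07,-0.02]
    - [0.04,-0.077,-0.03]
    - [0.04,-0.077,-0.03]
  rotation:
    - [0,0,0]
    - [0,0,0]
    - [0,0,0]
    - [0,0,0]
    - [0,0,0]

```text
time_s: 12.17
tool_pos: [492.7, -62.1, 96.5]
orientation: [3.141, -0.002, 3.022]
ft_force: [-1.1, -0.5, -1.4]
gripper_width: 0.637
```

```bash
python3 - <<'E'
from h import *
d=snap('w14')
E
```

```text
12.17 [492.7 -62.1  96.5] [ 3.1414e+00 -2.3000e-03  3.0222e+00] F [-1.1 -0.5 -1.4] w 0.637 j [-0.25  0.44  1.76 -0.    0.95 -1.7 ]
```

View pics/w14.png

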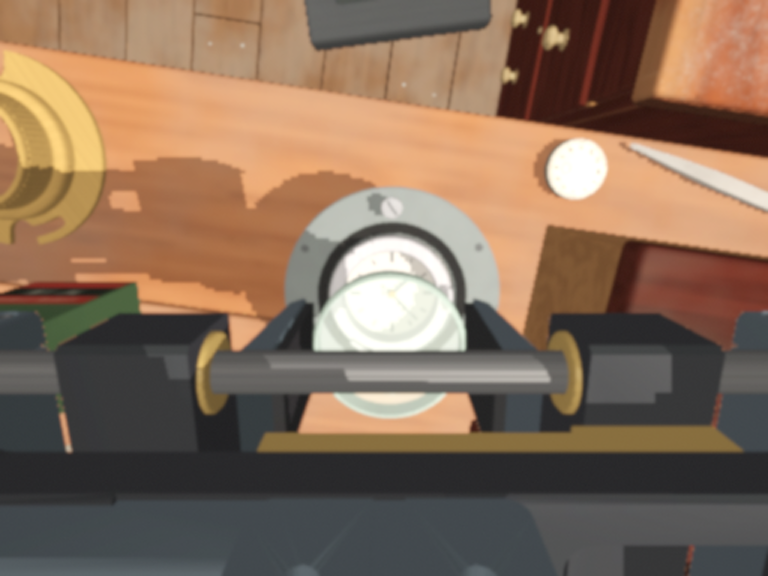

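```bash
python3 - <<'E'
from h import *
d=load('w14'); W=cloud(d)
tp=np.array([492.7,-62.1])
p=heights(W,tp,29,115,140); 
q=p[abs(p[:,2]-np.median(p[:,2]))<2]; print(len(q),np.percentile(q[:,2],[5,50,95]),np.linalg.lstsq(np.c_[q[:,:2]-tp,np.ones(len(q))],q[:,2],rcond=None)[0])
p=heights(W,tp,40,115,140); p=p[(abs(p[:,1]-tp[1])<24)]; p=p[abs(p[:,2]-np.median(q[:,2]))<3]
print(outer(p),np.round(p[p[:,0]<tp[0]].min(0),1),p.max(0))
p=heights(W,(445,-55),14,56,66); print("screwb",outer(p,24))
E
```

```text
4684 [127.8992963  128.95333052 129.93846526] [1.37173009e-03 1.57600595e-03 1.28946476e+02]
(array([494. , -62.5,  28.9]), np.float64(2.27), 57) [464.1 -86.1 126. ] [523.87556235 -38.1219381  130.96627475]
screwb (array([445. , -55. ,   4.7]), np.float64(0.36), 24)
```

>>> carry_out:
  grip: [0.55,0.55,0.55,0.55,0.55]
  dp:
    - [0,0.0008,-0.02]
    - [0,0.0008,-0.04]
    - [0,0.0008,-0.05]
    - [0,0.0008,-0.053]
    - [0,0.0008,-0.053]
  rotation:
    - [0,0,0]
    - [0,0,0]
    - [0,0,0]
    - [0,0,0]
    - [0,0,0]

```text
time_s: 12.63
tool_pos: [492.6, -59.3, 44.8]
orientation: [3.141, -0.001, 3.025]
ft_force: [0.0, 0.1, -0.6]
gripper_width: 0.64
```

```bash
python3 - <<'E'
from h import *
d=snap('w15')
W=cloud(d);tp=np.array([493.5,-61.3])
p=heights(W,tp,29,62,90); q=p[abs(p[:,2]-np.median(p[:,2]))<2]; print(len(q),np.percentile(q[:,2],[5,50,95]),np.linalg.lstsq(np.c_[q[:,:2]-tp,np.ones(len(q))],q[:,2],rcond=None)[0])
p=heights(W,tp,40,70,90); p=p[(abs(p[:,1]-tp[1])<24)]; p=p[abs(p[:,2]-np.median(q[:,2]))<3]; print(p.min(0),p.max(0))
p=heights(W,(445,-55),14,56,66); print("screwb",outer(p,24))
cv2.imwrite("pics/w15c.png",cv2.resize(d["img"][130:290,160:360],None,fx=4,fy=4,interpolation=cv2.INTER_CUBIC)[:600])
E
```

```text
12.63 [492.6 -59.3  44.8] [ 3.1413e+00 -1.4000e-03  3.0249e+00] F [ 0.   0.1 -0.6] w 0.64 j [-0.24  0.52  1.81  0.    0.81 -1.69]
4554 [76.27854635 77.31074247 78.30903686] [-3.13777464e-05  2.40472828e-03  7.73060731e+01]
[463.89699055 -85.29582987  74.39034137] [524.66098686 -37.32100515  79.59225617]
screwb (array([445. , -55.1,   5. ]), np.float64(0.18), 24)
```

View pics/w15c.png

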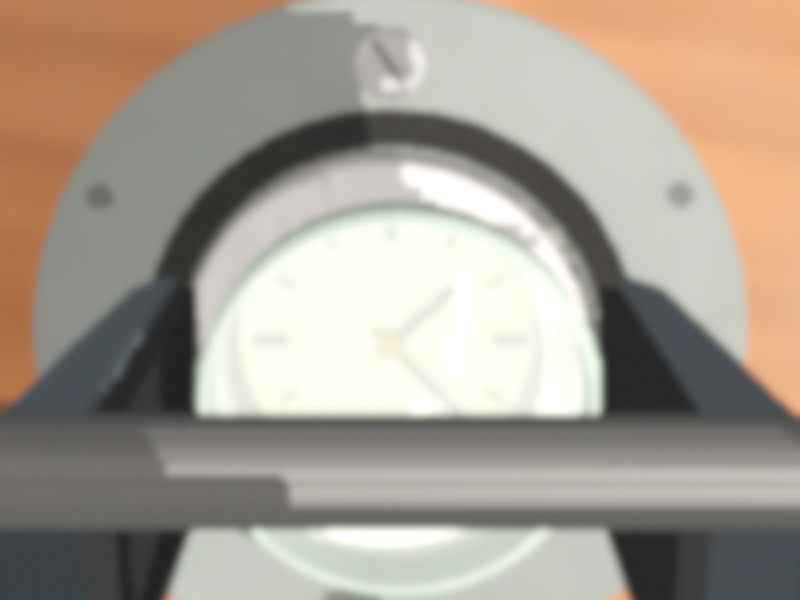

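>>> carry_out:
  grip: [0.55,0.55,0.55,0.55]
  dp:
    - [-0.0005,-0.0017,0]
    - [-0.0005,-0.0017,-0.003]
    - [-0.0005,-0.0017,-0.005]
    - [-0.0005,-0.0017,-0.005]
  rotation:
    - [0,0,0]
    - [0,0,0]
    - [0,0,0]
    - [0,0,0]

```text
time_s: 13.02
tool_pos: [492.9, -62.2, 39.8]
orientation: [3.142, 0.0, 3.024]
ft_force: [-0.4, -0.5, -0.7]
gripper_width: 0.64
```

```bash
cat > gl.py <<'E'
from h import *
import sys
d=snap(sys.argv[1])
W=cloud(d);tp=np.array([493.5,-61.3])
p=heights(W,tp,29,62,90); q=p[abs(p[:,2]-np.median(p[:,2]))<2]; print(len(q),np.percentile(q[:,2],[5,50,95]),np.linalg.lstsq(np.c_[q[:,:2]-tp,np.ones(len(q))],q[:,2],rcond=None)[0])
m=np.median(q[:,2])
p=heights(W,tp,40,60,90); p=p[(abs(p[:,1]-tp[1])<24)]; p=p[abs(p[:,2]-m)<3]; print(p.min(0),p.max(0))
p=heights(W,(445,-55),14,56,66); print("screwb",outer(p,24))
cv2.imwrite(f"pics/{sys.argv[1]}c.png",cv2.resize(d["img"][130:290,160:360],None,fx=4,fy=4,interpolation=cv2.INTER_CUBIC)[:600])
E
python3 gl.py w16
```

```text
13.02 [492.9 -62.2  39.8] [3.1416 0.     3.0237] F [-0.4 -0.5 -0.7] w 0.64 j [-0.25  0.53  1.82  0.    0.8  -1.7 ]
4680 [71.18647364 72.23406491 73.25015317] [ 1.19535489e-03 -1.48518513e-03  7.22373478e+01]
[464.21412861 -85.29689742  69.23406687] [524.24053346 -37.3070749   74.38538373]
screwb (array([444.9, -55. ,   5. ]), np.float64(0.16), 24)
```

View pics/w16c.png

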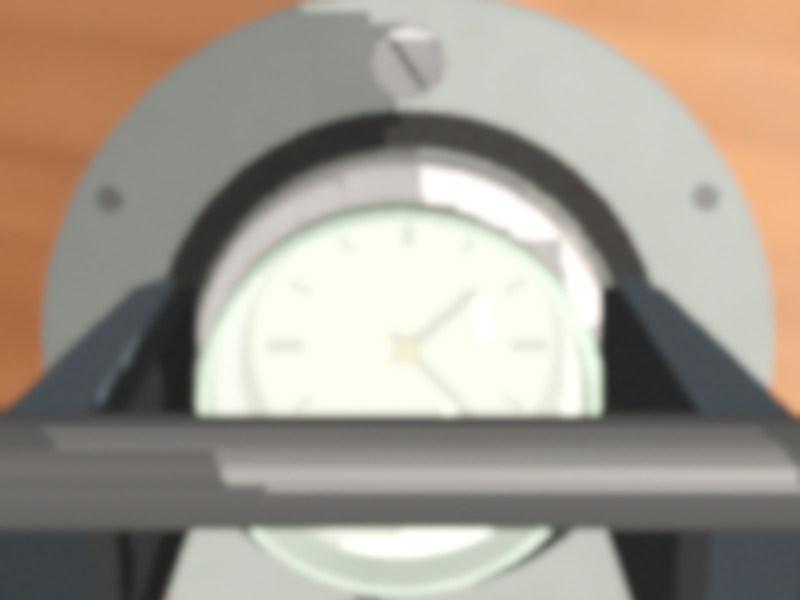

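```bash
cat > arc.py <<'E'
from h import *
import sys
d=load(sys.argv[1]); g=cv2.cvtColor(d["img"],cv2.COLOR_BGR2GRAY).astype(float)
K=d["mtx"]
def proj(P):
    c=d["R"]@P+d["t"]; q=K@c; return q[:2]/q[2]
from scipy.ndimage import map_coordinates
c=np.array([494.,-61.])
def arc(z,r0,r1,sign,angs):
    pts=[]
    for a in angs:
        rr=np.arange(r0,r1,.1); P=np.array([proj(np.array([c[0]+r*np.cos(a),c[1]+r*np.sin(a),z])) for r in rr])
        if (P[:,1]>200).any(): continue
        s=map_coordinates(g,[P[:,1],P[:,0]],order=1); s=np.convolve(s,np.ones(5)/5,'same'); dg=np.gradient(s)*sign; dg[:6]=0;dg[-6:]=0
        k=dg.argmax(); 
        if dg[k]>2: pts.append([c[0]+rr[k]*np.cos(a),c[1]+rr[k]*np.sin(a)])
    return np.array(pts)
A=np.radians(np.arange(120,240,3))
from scipy.optimize import least_squares
for nm,z,r0,r1,s,R in [("ring outer",56.3,29,37,-1,33),("flange/black",50.2,35,46,1,None),("case outer",50.2,55,66,1,None)]:
    p=arc(z,r0,r1,s,A)
    if R: f=least_squares(lambda q:np.hypot(p[:,0]-q[0],p[:,1]-q[1])-R,c,loss='soft_l1')
    else: f=least_squares(lambda q:np.hypot(p[:,0]-q[0],p[:,1]-q[1])-q[2],[*c,(r0+r1)/2],loss='soft_l1')
    print(nm,len(p),np.round(f.x,2),"rms",np.sqrt(np.mean(f.fun**2)).round(2))
E
python3 arc.py w16; python3 arc.py w15; python3 arc.py w10
```

```text
ring outer 38 [491.05 -60.68] rms 1.12
flange/black 40 [494.   -61.02  41.09] rms 0.11
case outer 3 [575.54 -82.   139.83] rms 0.0
ring outer 38 [491.5  -61.55] rms 1.02
flange/black 40 [493.98 -61.05  41.03] rms 0.1
case outer 4 [434.13 -62.38   4.92] rms 1.06
ring outer 40 [491.61 -61.4 ] rms 0.51
flange/black 40 [493.7  -60.75  40.37] rms 0.21Traceback (most recent call last):
  File "arc.py", line 23, in <module>
    else: f=least_squares(lambda q:np.hypot(p[:,0]-q[0],p[:,1]-q[1])-q[2],[*c,(r0+r1)/2],loss='soft_l1')
            ~~~~~~~~~~~~~^^^^^^^^^^^^^^^^^^^^^^^^^^^^^^^^^^^^^^^^^^^^^^^^^^^^^^^^^^^^^^^^^^^^^^^^^^^^^^^
    return func(*args, **kwargs)
    vector_fun = VectorFunction(
        fun_wrapped,
    ...<6 lines>...
        workers=workers
    )
    self._update_fun()
    ~~~~~~~~~~~~~~~~^^
    self.f = self.fun_wrapped(xp_copy(self.x))
             ~~~~~~~~~~~~~~~~^^^^^^^^^^^^^^^^^
    return np.atleast_1d(self.fun(x))
                         ~~~~~~~~^^^
    return self.f(x, *self.args, **self.kwargs)
           ~~~~~~^^^^^^^^^^^^^^^^^^^^^^^^^^^^^^
  File "arc.py", line 23, in <lambda>
    else: f=least_squares(lambda q:np.hypot(p[:,0]-q[0],p[:,1]-q[1])-q[2],[*c,(r0+r1)/2],loss='soft_l1')
                                            ~^^^^^
IndexError: too many indices for array: array is 1-dimensional, but 2 were indexed
```

>>> carry_out:
  grip: [0.55,0.55,0.55]
  dp:
    - [-0.0003,0.0011,0]
    - [-0.0003,0.0011,-0.002]
    - [-0.0003,0.0011,-0.002]
  rotation:
    - [0,0,0]
    - [0,0,0]
    - [0,0,0]

```text
time_s: 13.32
tool_pos: [492.5, -61.0, 37.6]
orientation: [3.142, -0.0, 3.024]
ft_force: [-0.1, 0.8, -1.2]
gripper_width: 0.64
```

```bash
python3 gl.py w17; python3 arc.py w17 2>/dev/null
```

```text
13.32 [492.5 -61.   37.6] [ 3.1416e+00 -2.0000e-04  3.0239e+00] F [-0.1  0.8 -1.2] w 0.64 j [-0.24  0.53  1.82 -0.    0.79 -1.7 ]
4645 [69.0709954  70.06598456 71.06145495] [-2.62196582e-04 -9.95197329e-05  7.00623758e+01]
[463.77503949 -85.29242411  67.07372515] [523.90786357 -37.30559014  71.95415922]
screwb (array([444.9, -55. ,   5. ]), np.float64(0.18), 24)
ring outer 37 [491.15 -61.17] rms 1.06
flange/black 40 [494.03 -61.04  41.09] rms 0.1
case outer 3 [59632.37 -6760.57 59573.08] rms 0.01
```

>>> carry_out:
  grip: [0.55,0.55,0.55,0.55]
  dp:
    - [0,0,-0.0015]
    - [0,0,-0.003]
    - [0,0,-0.0038]
    - [0,0,-0.0038]
  rotation:
    - [0,0,0]
    - [0,0,0]
    - [0,0,0]
    - [0,0,0]

```text
time_s: 13.7
tool_pos: [492.6, -61.1, 33.9]
orientation: [3.142, -0.0, 3.024]
ft_force: [-0.2, -0.0, 0.5]
gripper_width: 0.642
```

```bash
python3 gl.py w18
```

```text
13.7 [492.6 -61.1  33.9] [ 3.1416e+00 -2.0000e-04  3.0238e+00] F [-0.2 -0.   0.5] w 0.642 j [-0.24  0.54  1.82  0.    0.78 -1.7 ]
4651 [65.34699763 66.39020679 67.36919175] [-1.93666562e-04  4.76630810e-04  6.63733371e+01]
[463.8869859  -85.24179961  63.46701078] [524.10621498 -37.32043202  68.52191014]
screwb (array([444.9, -55. ,   5.1]), np.float64(0.12), 24)
```

The glass sits level with its top at 66.4 mm (66.3 expected), between the nibs. Releasing.

>>> carry_out:
  grip: [0.7,0.8,0.9,0.9,0.9]
  dp:
    - [0,0,0]
    - [0,0,0]
    - [0,0,0]
    - [0,0,0]
    - [0,0,0.01]
  rotation:
    - [0,0,0]
    - [0,0,0]
    - [0,0,0]
    - [0,0,0]
    - [0,0,0]

```text
time_s: 14.17
tool_pos: [491.8, -60.9, 43.0]
orientation: [3.141, -0.002, 3.024]
ft_force: [-0.4, -0.7, -0.5]
gripper_width: 0.898
```

>>> carry_out:
  grip: [1,1,1,1,1]
  dp:
    - [0,0,0.04]
    - [0,0,0.08]
    - [0,0,0.12]
    - [-0.02,-0.02,0.15]
    - [-0.04,-0.055,0.165]
  rotation:
    - [0,0,0]
    - [0,0,0]
    - [0,0,0]
    - [0,0,0]
    - [0,0,0]

```text
time_s: 14.58
tool_pos: [454.5, -114.2, 212.3]
orientation: [-3.141, 0.005, 3.027]
ft_force: [1.3, -1.7, 0.8]
gripper_width: 1.002
```

```bash
python3 gl.py w19
```

```text
14.58 [ 454.5 -114.2  212.3] [-3.1409  0.005   3.0271] F [ 1.3 -1.7  0.8] w 1.002 j [-0.37  0.24  1.68  0.    1.21 -1.83]
1816 [65.25473869 66.45506018 67.68216579] [3.44823692e-04 2.03906407e-03 6.64742583e+01]
[464.1161151  -85.29751888  63.48647617] [523.17857578 -37.46245604  69.08281353]
screwb (array([445.3, -55. ,   4. ]), np.float64(0.48), 14)
```

View pics/w19.png

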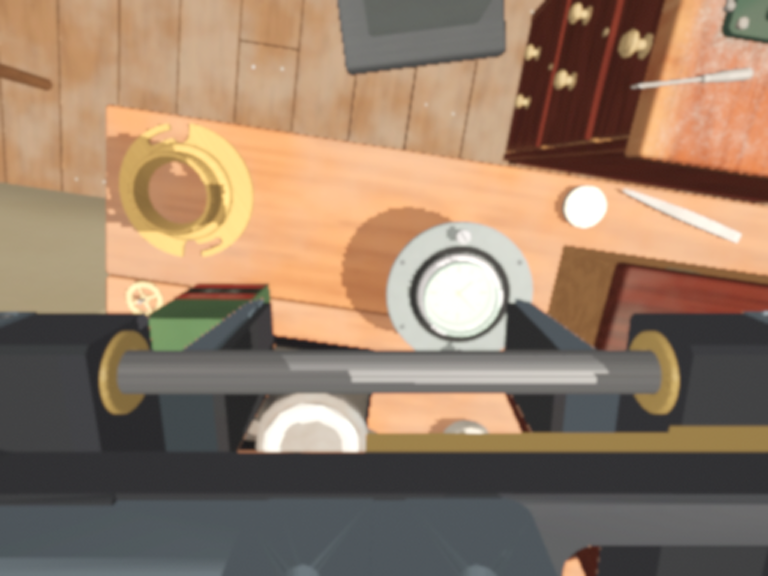

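Glass is flat in the mouth (457,290). Bezel is fully visible at (185,190), and I'll unwrap it to find its notches.

```bash
cat > bez.py <<'E'
from h import *
import sys
d=load(sys.argv[1]); z=float(sys.argv[2]); c=np.array([float(sys.argv[3]),float(sys.argv[4])])
a=np.radians(np.arange(0,360,1)); r=np.arange(36,64,.25)
P=np.stack([c[0]+r[:,None]*np.cos(a),c[1]+r[:,None]*np.sin(a),np.full((len(r),360),z)],-1)
q=(P@d["R"].T+d["t"])@d["mtx"].T; uv=(q[...,:2]/q[...,2:]).astype(np.float32)
pol=cv2.remap(d["img"],uv[...,0],uv[...,1],cv2.INTER_LINEAR)
h=cv2.cvtColor(pol,cv2.COLOR_BGR2HSV)
cv2.imwrite(f"pics/pol_{sys.argv[1]}.png",cv2.resize(pol[::-1],(720,336)))
E
python3 bez.py w19 3 387 -285.5; python3 - <<'E'
from h import *
W=cloud(load('w19'))
p=heights(W,(387,-285),70,28,40);print(outer(p))
p=heights(W,(387,-285),50,9,15);print(len(p),outer(p))
p=heights(W,(500,-262),75,92,115);print("carton",p.min(0),p.max(0))
E
```

```text
(array([ 387.5, -284.4,   33.1]), np.float64(0.33), 72)
695 (array([ 387.5, -284.7,   40.2]), np.float64(0.31), 48)
carton [ 469.55159083 -292.00329808   92.02232132] [ 566.14657413 -207.74439491  106.7903107 ]
```

View pics/pol_w19.png

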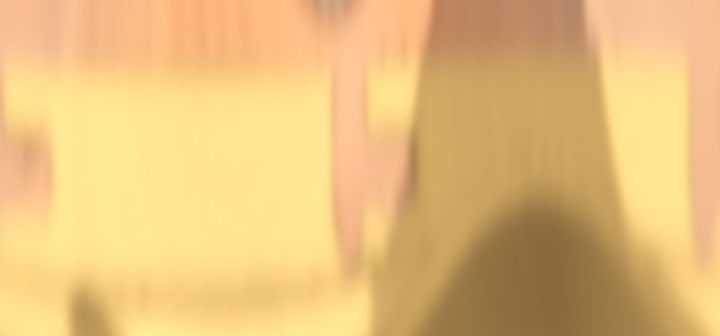

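```bash
python3 - <<'E'
from h import *
W=cloud(load('scene0')); W2=cloud(load('side0'))
for W in (W,W2):
  for z0,z1 in [(115,180),(180,260),(260,340),(340,420)]:
    m=(W[...,2]>z0)&(W[...,2]<z1)&(W[...,0]>400)&(W[...,0]<640)&(W[...,1]>-330)&(W[...,1]<130)
    p=W[m]; 
    if len(p)==0: continue
    H,xe,ye=np.histogram2d(p[:,0],p[:,1],bins=[np.arange(400,650,20),np.arange(-330,140,20)])
    print(z0,z1); 
    for i in range(len(xe)-1):
        j=np.where(H[i]>2)[0]
        if len(j): print("  x",xe[i]," y:",[int(ye[k]) for k in j])
E
```

```text
115 180
  x 460  y: [30, 50, 70]
  x 480  y: [30, 50, 70, 90, 110]
  x 500  y: [10, 30, 50, 70, 90, 110]
  x 520  y: [10, 30, 50, 70, 90, 110]
  x 540  y: [10, 30, 50, 70, 90, 110]
  x 560  y: [10, 30, 50, 70, 90, 110]
  x 580  y: [-210, -190, -10, 10, 30, 50, 70, 90, 110]
  x 600  y: [-330, -310, -290, -270, -30, -10, 10, 30, 50, 70, 90, 110]
  x 620  y: [-330, -310, -270, -230, -210, -190, -10, 10, 30, 50, 70, 90, 110]
180 260
  x 540  y: [-230, -210, -190, -170]
  x 560  y: [-170]
  x 580  y: [-210, -190, -170, -150]
  x 600  y: [-170, -150, -30, -10]
  x 620  y: [-30, -10, 10, 30, 50, 70]
260 340
  x 500  y: [-290]
  x 520  y: [-290]
  x 540  y: [-290, -230, -210, -190, -170]
  x 560  y: [-310, -230, -210, -190, -170]
  x 580  y: [-310, -290, -230, -190, -170]
  x 600  y: [-330, -310, -290, -270, -190, -170]
  x 620  y: [-270, -250, -230, -210, -190, -170, -30, -10, 10, 30, 90]
340 420
  x 500  y: [-290]
  x 520  y: [-290]
  x 560  y: [-210, -190]
  x 580  y: [-210, -190, -170]
  x 600  y: [-330, -310, -290, -270, -210, -190]
  x 620  y: [-330, -310, -290, -270, -250, -230, -210]
[... 270 characters left out ...]
0, 30, 50, 70, 90, 110]
  x 620  y: [-330, -310, -270, -210, -10, 10, 30, 50, 70, 90, 110]
180 260
  x 540  y: [-210, -190, -170]
  x 560  y: [-170, -150]
  x 580  y: [-210, -190, -150]
  x 600  y: [-270, -150, -30, -10]
  x 620  y: [-30, -10, 10, 30, 50, 70, 90]
260 340
  x 500  y: [-290]
  x 520  y: [-290]
  x 540  y: [-290, -210, -190, -170]
  x 560  y: [-310, -290, -210, -190, -170, -150]
  x 580  y: [-310, -170, -150]
  x 600  y: [-330, -310, -290, -270, -190, -170, -150]
  x 620  y: [-270, -250, -230, -210, -190, -170, -30, -10, 10, 30, 50, 90]
340 420
  x 560  y: [-210, -190]
  x 580  y: [-210, -190, -170]
  x 600  y: [-330, -310, -270, -190]
  x 620  y: [-330, -310, -290, -270, -250]
```

>>> carry_out:
  grip: [1,1,1,1,1]
  dp:
    - [-0.018,-0.035,0]
    - [-0.036,-0.07,-0.005]
    - [-0.05,-0.105,-0.01]
    - [-0.06,-0.14,-0.015]
    - [-0.065,-0.168,-0.03]
  rotation:
    - [0,0,0]
    - [0,0,0]
    - [0,0,0]
    - [0,0,0]
    - [0,0,0]

```text
time_s: 15.05
tool_pos: [387.5, -285.9, 179.6]
orientation: [-3.14, 0.002, 3.023]
ft_force: [0.6, -1.0, -0.0]
gripper_width: 1.001
```

>>> carry_out:
  grip: [1,1,1,1,1]
  dp:
    - [0,0,-0.035]
    - [0,0,-0.07]
    - [0,0,-0.1]
    - [0,0,-0.125]
    - [0,0,-0.125]
  rotation:
    - [0,0,0]
    - [0,0,0]
    - [0,0,0]
    - [0,0,0]
    - [0,0,0]

```text
time_s: 15.47
tool_pos: [386.2, -281.3, 49.9]
orientation: [3.138, -0.005, 3.023]
ft_force: [-0.9, 0.5, -0.3]
gripper_width: 0.999
```

```bash
python3 - <<'E'
from h import *
d=snap('w20');W=cloud(d)
p=heights(W,(387,-285),70,30,40);print(len(p),outer(p),np.median(p[:,2]),p.min(0),p.max(0))
E
```

```text
15.47 [ 386.2 -281.3   49.9] [ 3.1378 -0.0052  3.0234] F [-0.9  0.5 -0.3] w 0.999 j [-0.75  0.49  1.85 -0.    0.81 -2.21]
1353 (array([ 386.5, -285.5,   33. ]), np.float64(0.71), 55) 33.828236656555866 [ 353.13598149 -319.46752586   30.0111712 ] [ 410.08557344 -251.47566954   36.54621169]
```

View pics/w20.png

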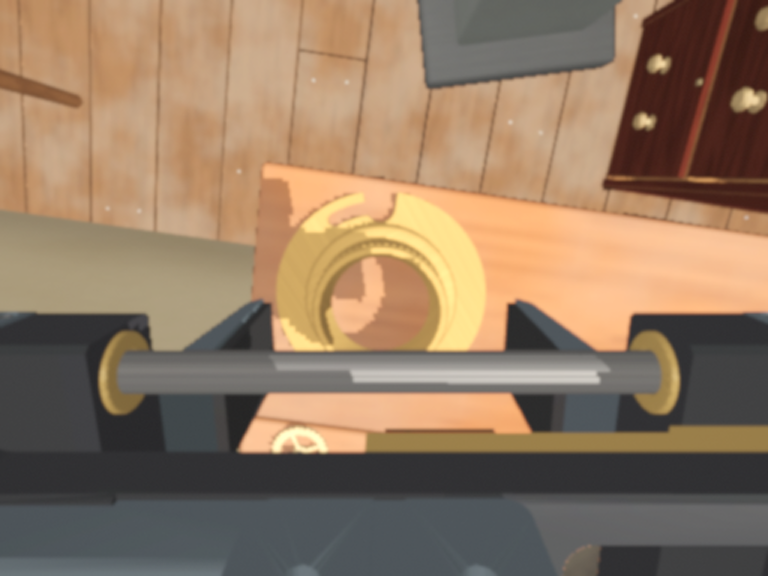

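Bezel collar is between the fingers, centre (386.8,-285.5). I go down and grip it.

>>> carry_out:
  grip: [1,1,1,1,1]
  dp:
    - [0.0005,-0.0035,0]
    - [0.0005,-0.0035,-0.02]
    - [0.0005,-0.0035,-0.04]
    - [0.0005,-0.0035,-0.055]
    - [0.0005,-0.0035,-0.055]
  rotation:
    - [0,0,0]
    - [0,0,0]
    - [0,0,0]
    - [0,0,0]
    - [0,0,0]

```text
time_s: 15.93
tool_pos: [388.9, -286.8, -1.7]
orientation: [3.142, -0.0, 3.024]
ft_force: [-0.1, -0.7, 0.0]
gripper_width: 0.999
```

```bash
python3 - <<'E'
from h import *
d=snap('w21');W=cloud(d)
print([(c,*np.round(W[220,c],0).astype(int).tolist()) for c in list(range(174,188,2))+list(range(332,346,2))])
p=heights(W,(387,-285),70,30,40);print(len(p),outer(p),np.median(p[:,2]),p.min(0),p.max(0))
E
python3 bez.py w21 4 386.8 -285.5
```

```text
15.93 [ 388.9 -286.8   -1.7] [ 3.1415e+00 -1.0000e-04  3.0239e+00] F [-0.1 -0.7  0. ] w 0.999 j [-0.76  0.59  1.88 -0.    0.67 -2.21]
[(174, 372, -331, 43), (176, 373, -331, 41), (178, 375, -331, 35), (180, 377, -331, 31), (182, 378, -332, 27), (184, 386, -337, 4), (186, 385, -335, 6), (332, 397, -239, 5), (334, 397, -237, 4), (336, 398, -236, 4), (338, 388, -241, 30), (340, 387, -240, 33), (342, 385, -240, 38), (344, 384, -240, 41)]
2935 (array([ 386.6, -285.6,   33.4]), np.float64(6.69), 60) 33.91790295042124 [ 353.05204693 -338.33321401   30.00291174] [ 421.34250148 -230.74826816   39.97956873]
```

View pics/pol_w21.png

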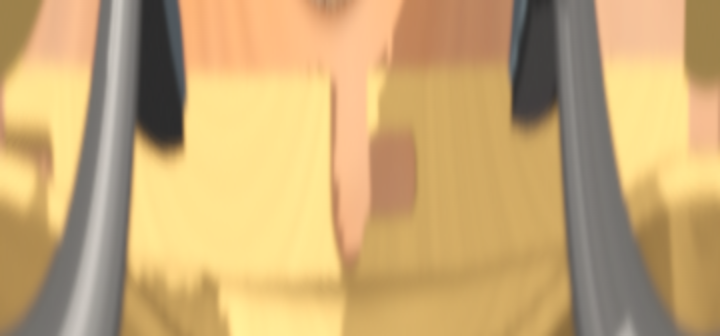

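>>> carry_out:
  grip: [1,1,1]
  dp:
    - [-0.002,0.001,-0.005]
    - [-0.002,0.001,-0.009]
    - [-0.002,0.001,-0.009]
  rotation:
    - [0,0,0]
    - [0,0,0]
    - [0,0,0]

```text
time_s: 16.23
tool_pos: [387.0, -285.7, -10.0]
orientation: [-3.141, 0.001, 3.024]
ft_force: [0.4, 0.4, -0.2]
gripper_width: 1.004
```

>>> carry_out:
  grip: [0.6,0.6,0.6,0.6,0.6]
  dp:
    - [0,0,0]
    - [0,0,0]
    - [0,0,0]
    - [0,0,0]
    - [0,0,0]
  rotation:
    - [0,0,0]
    - [0,0,0]
    - [0,0,0]
    - [0,0,0]
    - [0,0,0]
  newtons: 40

```text
time_s: 16.65
tool_pos: [386.9, -285.6, -10.2]
orientation: [-3.141, 0.0, 3.024]
ft_force: [-1.0, 1.5, 3.6]
gripper_width: 0.739
```

>>> carry_out:
  grip: [0.6,0.6,0.6,0.6,0.6]
  dp:
    - [0,0,0]
    - [0,0,0.006]
    - [0,0,0.025]
    - [0,0,0.05]
    - [0,0,0.08]
  rotation:
    - [0,0,0]
    - [0,0,0]
    - [0,0,0]
    - [0,0,0]
    - [0,0,0]

```text
time_s: 17.07
tool_pos: [385.8, -284.6, 69.8]
orientation: [3.14, -0.002, 3.024]
ft_force: [0.5, -0.5, -3.1]
gripper_width: 0.737
```

>>> carry_out:
  grip: [0.6,0.6,0.6,0.6,0.6]
  dp:
    - [0,0.02,0.025]
    - [0.003,0.05,0.04]
    - [0.01,0.08,0.05]
    - [0.018,0.112,0.05]
    - [0.034,0.146,0.05]
  rotation:
    - [0,0,0]
    - [0,0,0]
    - [0,0,-0.5]
    - [0,0,-1]
    - [0,0,-1]

```text
time_s: 17.48
tool_pos: [419.8, -138.3, 120.4]
orientation: [-3.141, 0.0, 3.005]
ft_force: [1.0, -1.0, -3.7]
gripper_width: 0.737
```

>>> carry_out:
  grip: [0.6,0.6,0.6,0.6,0.6]
  dp:
    - [0.022,0.03,0]
    - [0.044,0.053,0]
    - [0.06,0.068,0]
    - [0.071,0.0765,0]
    - [0.073,0.0775,0]
  rotation:
    - [0,0,0]
    - [0,0,0]
    - [0,0,0]
    - [0,0,0]
    - [0,0,0]

```text
time_s: 17.9
tool_pos: [495.2, -60.8, 119.7]
orientation: [3.141, 0.001, 3.008]
ft_force: [0.3, -0.2, -3.0]
gripper_width: 0.738
```

>>> carry_out:
  grip: [0.6,0.6]
  dp:
    - [0,0,0]
    - [0,0,0]
  rotation:
    - [0,0,0]
    - [0,0,0]

```text
time_s: 18.07
tool_pos: [492.8, -62.7, 119.4]
orientation: [-3.141, -0.001, 3.006]
ft_force: [-0.4, -0.1, -3.9]
gripper_width: 0.739
```

```bash
python3 - <<'E'
from h import *
d=snap('w22');W=cloud(d)
p=heights(W,(494,-61),70,120,175); print(np.histogram(p[:,2],bins=np.arange(120,180,3)))
E
```

```text
18.07 [492.8 -62.7 119.4] [-3.1414e+00 -1.0000e-03  3.0059e+00] F [-0.4 -0.1 -3.9] w 0.739 j [-0.25  0.4   1.74 -0.    1.   -1.68]
(array([   0,    0,    0,   65, 5258,  475,  402, 1521,   93,  320,  550,
        592,  696,  863, 2069,  207,  145,  154,   60]), array([120, 123, 126, 129, 132, 135, 138, 141, 144, 147, 150, 153, 156,
       159, 162, 165, 168, 171, 174, 177]))
```

View pics/w22.png

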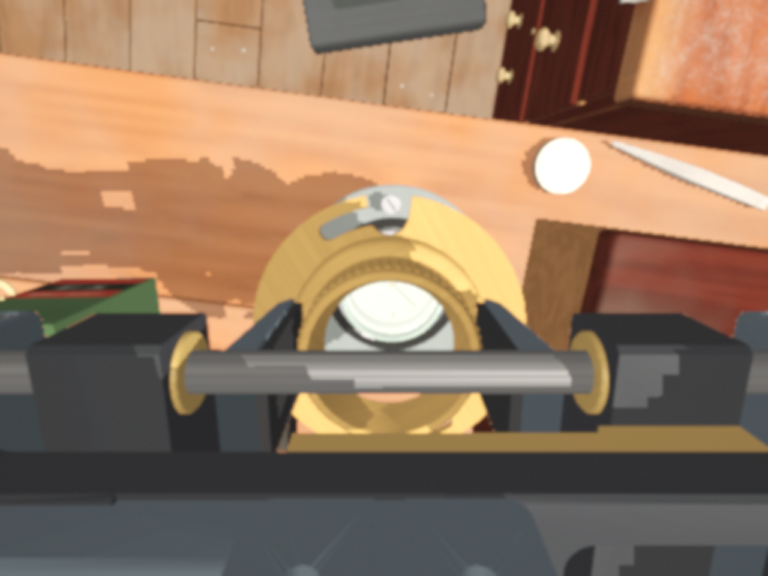

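The screw head (390,205) shows through the notch (395,205). I'll measure the held bezel against the case.

```bash
python3 - <<'E'
from h import *
d=load('w22');W=cloud(d); t=np.array([492.8,-62.7])
p=heights(W,t,64,131,136.5); p=p[p[:,0]<t[0]-15]; print(np.median(p[:,2]))
print("flange",outer(p,120))
q=heights(W,t,44,140,145);q=q[q[:,0]<t[0]]; print("hub",outer(q,120))
q=heights(W,t,40,161,167);q=q[q[:,0]<t[0]]; print("collar",outer(q,120), np.median(q[:,2]))
c=outer(p,120)[0][:2]
s=heights(W,(445,-55),14,56,66); print("screwb",outer(s,24))
E
python3 bez.py w22 133.7 493.0 -61.5; python3 arc.py w22 2>/dev/null | head -2
```

```text
134.08812323761038
flange (array([494.1, -62.7,  57.7]), np.float64(4.54), 50)
hub (array([491.5, -62.5,  38.9]), np.float64(0.93), 52)
collar (array([495.1, -62.8,  35.2]), np.float64(1.47), 54) 163.6880932133248
screwb (array([445.1, -55. ,   4.6]), np.float64(0.31), 24)
ring outer 9 [491.32 -58.69] rms 0.46
flange/black 13 [509.17 -62.41  55.82] rms 0.17
```

View pics/pol_w22.png

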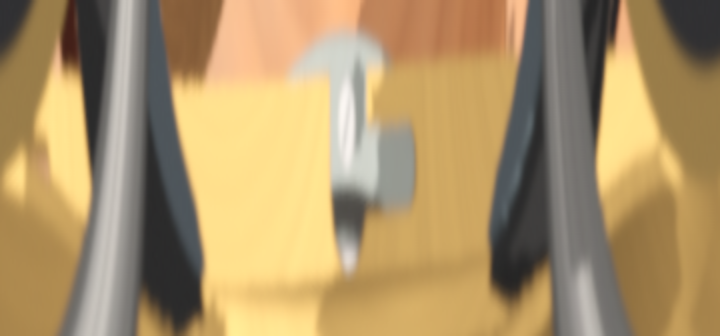

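```bash
cat > bez2.py <<'E'
# flange outer rim + notch edges from colour, ray cast at plane z
from h import *
import sys
from scipy.optimize import least_squares
tag,z,cx,cy=sys.argv[1],*map(float,sys.argv[2:5]); d=load(tag)
hsv=cv2.cvtColor(d["img"],cv2.COLOR_BGR2HSV)
m=((hsv[...,0]>18)&(hsv[...,0]<32)&(hsv[...,1]>95)).astype(np.uint8)*255
m=cv2.GaussianBlur(m,(3,3),0).astype(np.float32)
def samp(x,y):
    P=np.stack([x,y,np.full_like(x,z)],-1); q=(P@d["R"].T+d["t"])@d["mtx"].T; uv=(q[...,:2]/q[...,2:]).astype(np.float32)
    return cv2.remap(m,uv[...,0],uv[...,1],cv2.INTER_LINEAR), uv
c=np.array([cx,cy])
for _ in range(3):
    A=np.radians(np.r_[np.arange(118,164,2),np.arange(190,232,2)]); r=np.arange(50,64,.1)
    X=c[0]+r[:,None]*np.cos(A);Y=c[1]+r[:,None]*np.sin(A); s,uv=samp(X,Y)
    pts=[]
    for j in range(len(A)):
        on=np.where(s[:,j]>128)[0]
        if len(on) and uv[:,j,1].max()<205 and 20<on[-1]<len(r)-5: pts.append([X[on[-1],j],Y[on[-1],j]])
    p=np.array(pts); f=least_squares(lambda q:np.hypot(p[:,0]-q[0],p[:,1]-q[1])-58,c,loss='soft_l1'); c=f.x
print("centre",np.round(c,2),len(p),"rms",np.sqrt(np.mean((np.hypot(p[:,0]-c[0],p[:,1]-c[1])-58)**2)).round(2))
a=np.radians(np.arange(120,240,.25))
for rr in [53.5,54.5,55.5,56.5]:
    s,_=samp((c[0]+rr*np.cos(a))[None],(c[1]+rr*np.sin(a))[None]); g=np.where((s[0]<128)&(np.degrees(a)>155)&(np.degrees(a)<195))[0]
    if len(g): print(rr,"gap",np.degrees(a[g[0]]).round(1),np.degrees(a[g[-1]]).round(1),"mid",np.degrees((a[g[0]]+a[g[-1]])/2).round(1))
E
python3 bez2.py w22 133.8 493.5 -62.6
```

```text
centre [493.65 -62.57] 44 rms 0.15
53.5 gap 163.5 194.8 mid 179.1
54.5 gap 163.5 187.5 mid 175.5
55.5 gap 163.2 182.2 mid 172.8
56.5 gap 163.2 182.0 mid 172.6
```

>>> carry_out:
  grip: [0.6,0.6,0.6,0.6,0.6]
  dp:
    - [0.0003,0.0015,-0.01]
    - [0.0003,0.0015,-0.03]
    - [0.0003,0.0015,-0.045]
    - [0.0003,0.0015,-0.053]
    - [0.0003,0.0015,-0.055]
  rotation:
    - [0,0,0]
    - [0,0,0]
    - [0,0,0]
    - [0,0,0]
    - [0,0,0]

```text
time_s: 18.53
tool_pos: [492.7, -61.0, 63.5]
orientation: [3.141, -0.002, 3.005]
ft_force: [-0.3, 0.4, -3.6]
gripper_width: 0.736
```

>>> carry_out:
  grip: [0.6,0.6]
  dp:
    - [0,0,0]
    - [0,0,0]
  rotation:
    - [0,0,0]
    - [0,0,0]

```text
time_s: 18.7
tool_pos: [494.2, -60.9, 65.1]
orientation: [-3.142, 0.001, 3.006]
ft_force: [1.4, -0.3, -3.1]
gripper_width: 0.738
```

```bash
python3 -c "
from h import *
d=snap('w23')
W=cloud(d)
p=heights(W,(494,-61),57,66,84);p=p[p[:,0]<475];p=p[np.hypot(p[:,0]-494,p[:,1]+61)>43];print(np.median(p[:,2]))
s=heights(W,(445,-55),9,56,64); print(outer(s,24))
"; python3 bez2.py w23 78.7 493.9 -61.1
```

```text
18.7 [494.2 -60.9  65.1] [-3.1415e+00  6.0000e-04  3.0058e+00] F [ 1.4 -0.3 -3.1] w 0.738 j [-0.24  0.49  1.79 -0.    0.86 -1.68]
79.75783348939835
(array([445. , -55.1,   4.9]), np.float64(0.31), 24)
centre [495.12 -60.83] 44 rms 0.15
53.5 gap 163.8 194.8 mid 179.2
54.5 gap 163.5 192.8 mid 178.1
55.5 gap 163.2 181.5 mid 172.4
56.5 gap 163.2 181.5 mid 172.4
```

View pics/w23.png

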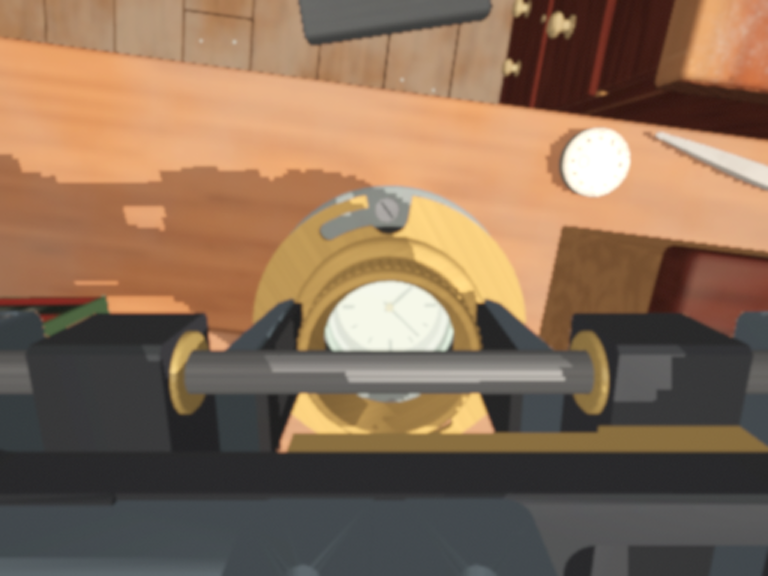

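>>> carry_out:
  grip: [0.6,0.6,0.6,0.6]
  dp:
    - [-0.001,-0.0002,-0.005]
    - [-0.001,-0.0002,-0.01]
    - [-0.001,-0.0002,-0.012]
    - [-0.001,-0.0002,-0.012]
  rotation:
    - [0,0,0]
    - [0,0,0.2]
    - [0,0,0.4]
    - [0,0,0.4]

```text
time_s: 19.08
tool_pos: [492.7, -60.6, 52.0]
orientation: [3.141, -0.001, 3.014]
ft_force: [-0.7, 0.3, -4.6]
gripper_width: 0.738
```

```bash
python3 -c "
from h import *
d=snap('w24')
W=cloud(d)
p=heights(W,(494,-61),57,62,84);p=p[p[:,0]<475];p=p[np.hypot(p[:,0]-494,p[:,1]+61)>43];print(np.median(p[:,2]))
s=heights(W,(445,-55),9,56,64); print(outer(s,24))
"; python3 bez2.py w24 67.7 493.9 -61.1
```

```text
19.08 [492.7 -60.6  52. ] [ 3.1415e+00 -9.0000e-04  3.0137e+00] F [-0.7  0.3 -4.6] w 0.738 j [-0.24  0.51  1.81  0.    0.83 -1.69]
66.70189977579608
(array([445., -55.,   5.]), np.float64(0.24), 24)
centre [493.58 -60.44] 44 rms 0.27
53.5 gap 164.2 194.8 mid 179.5
54.5 gap 164.2 194.8 mid 179.5
55.5 gap 164.2 182.0 mid 173.1
56.5 gap 164.5 182.0 mid 173.2
```

>>> carry_out:
  grip: [0.6,0.6,0.6,0.6]
  dp:
    - [0.0003,-0.0005,-0.002]
    - [0.0003,-0.0005,-0.005]
    - [0.0003,-0.0005,-0.008]
    - [0.0003,-0.0005,-0.01]
  rotation:
    - [0,0,0]
    - [0,0,0]
    - [0,0,0]
    - [0,0,0]

```text
time_s: 19.47
tool_pos: [493.3, -61.2, 42.1]
orientation: [3.142, -0.0, 3.013]
ft_force: [0.3, -0.7, -3.7]
gripper_width: 0.736
```

>>> carry_out:
  grip: [0.6,0.6,0.6]
  dp:
    - [0,0,-0.001]
    - [0,0,-0.002]
    - [0,0,-0.002]
  rotation:
    - [0,0,0]
    - [0,0,0]
    - [0,0,0]

```text
time_s: 19.72
tool_pos: [493.3, -61.2, 40.4]
orientation: [-3.142, -0.0, 3.013]
ft_force: [0.3, -0.6, -3.3]
gripper_width: 0.737
```

```bash
cat > b3.py <<'E'
from h import *
import sys
d=snap(sys.argv[1])
W=cloud(d)
p=heights(W,(494,-61),57,48,75);p=p[p[:,0]<475];p=p[np.hypot(p[:,0]-494,p[:,1]+61)>43];z=np.median(p[:,2]);q=p[abs(p[:,2]-z)<2];print("flange top",z,np.linalg.lstsq(np.c_[q[:,:2]-[460,-61],np.ones(len(q))],q[:,2],rcond=None)[0])
q=heights(W,(494,-61),37,75,95); q=q[abs(q[:,1]+61)<30]; print("collar top",np.percentile(q[:,2],80))
E
python3 b3.py w25; python3 bez2.py w25 54.3 493.9 -61.1
```

```text
19.72 [493.3 -61.2  40.4] [-3.1416e+00 -2.0000e-04  3.0134e+00] F [ 0.3 -0.6 -3.3] w 0.737 j [-0.24  0.53  1.81 -0.    0.8  -1.69]
flange top 54.905332330958196 [1.87540648e-04 6.96973563e-04 5.50011785e+01]
collar top 84.94295497636602
centre [494.13 -61.22] 44 rms 0.16
53.5 gap 164.0 194.8 mid 179.4
54.5 gap 163.8 194.0 mid 178.9
55.5 gap 164.0 181.8 mid 172.9
56.5 gap 164.0 182.0 mid 173.0
```

View pics/w25.png

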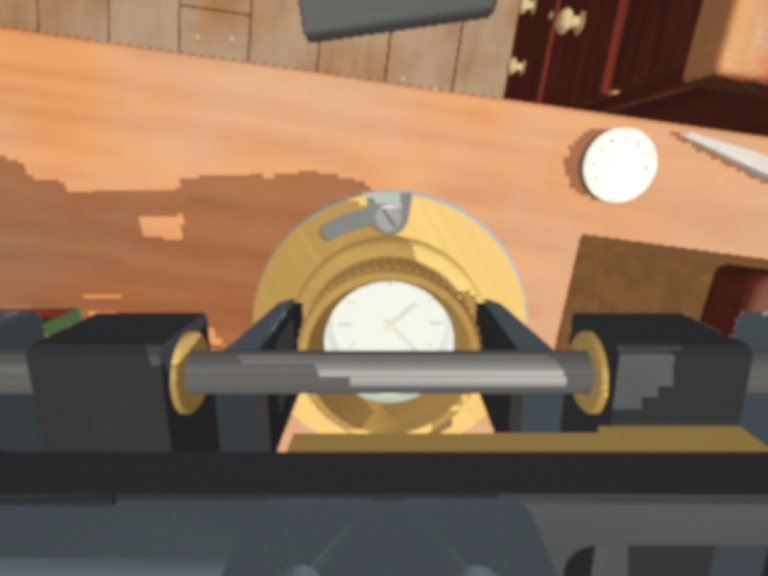

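The bezel has dropped over the screw (389,217). About 0.7 mm is left.

>>> carry_out:
  grip: [0.6,0.6,0.6]
  dp:
    - [0,0,-0.0004]
    - [0,0,-0.0008]
    - [0,0,-0.0008]
  rotation:
    - [0,0,0]
    - [0,0,0]
    - [0,0,0]

```text
time_s: 20.02
tool_pos: [493.5, -61.2, 39.8]
orientation: [-3.142, 0.0, 3.013]
ft_force: [0.7, -1.2, -3.2]
gripper_width: 0.743
```

```bash
python3 b3.py w26
```

```text
20.02 [493.5 -61.2  39.8] [-3.1416e+00  2.0000e-04  3.0134e+00] F [ 0.7 -1.2 -3.2] w 0.743 j [-0.24  0.53  1.82 -0.    0.8  -1.69]
flange top 54.331310426927345 [-1.39583434e-04  3.91753435e-04  5.44299929e+01]
collar top 84.40577764696398
```

>>> carry_out:
  grip: [0.6,0.6,0.6,0.6,0.6]
  dp:
    - [0,0,-0.0003]
    - [0,0,-0.0003]
    - [0,0,-0.0003]
    - [0,0,-0.0003]
    - [0,0,-0.0003]
  rotation:
    - [0,0,0]
    - [0,0,-2]
    - [0,0,-5]
    - [0,0,-8]
    - [0,0,-11]

```text
time_s: 20.48
tool_pos: [493.9, -61.4, 39.8]
orientation: [3.142, 0.001, 2.819]
ft_force: [0.9, -0.3, 3.0]
gripper_width: 0.741
```

```bash
python3 b3.py w27;  python3 bez2.py w27 54.2 494 -61.1
```

```text
20.48 [493.9 -61.4  39.8] [3.1416e+00 1.2000e-03 2.8189e+00] F [ 0.9 -0.3  3. ] w 0.741 j [-0.24  0.53  1.81 -0.    0.8  -1.49]
flange top 54.29901690883795 [8.97462923e-04 2.46918834e-04 5.44323976e+01]
collar top 84.42651948578249
centre [494.4  -61.78] 39 rms 0.39
53.5 gap 155.2 192.2 mid 173.8
54.5 gap 155.2 178.0 mid 166.6
55.5 gap 155.2 171.5 mid 163.4
56.5 gap 155.2 171.0 mid 163.1
```

View pics/w27.png

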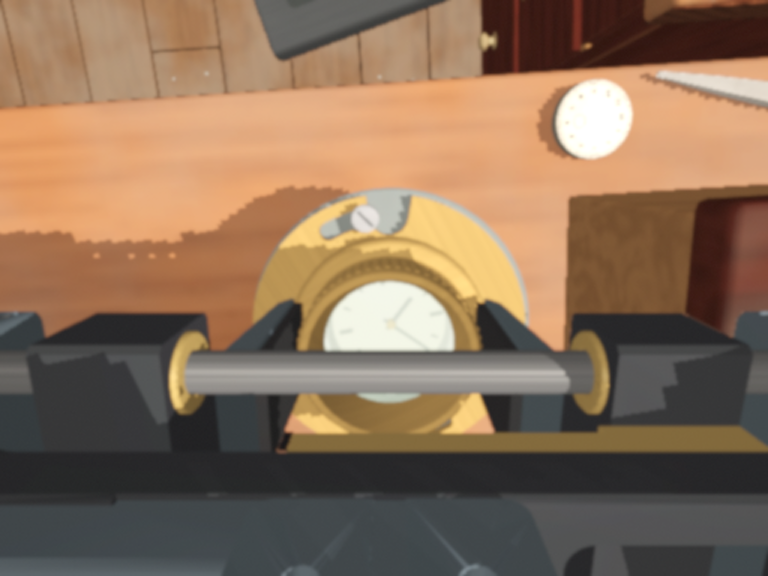

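The screw is moving into the slot (365,219). I keep turning.

>>> carry_out:
  grip: [0.6,0.6,0.6,0.6,0.6]
  dp:
    - [0,0,0]
    - [0,0,0]
    - [0,0,0]
    - [0,0,0]
    - [0,0,0]
  rotation:
    - [0,0,-3]
    - [0,0,-6]
    - [0,0,-9]
    - [0,0,-12]
    - [0,0,-15]

```text
time_s: 20.95
tool_pos: [494.0, -61.4, 39.8]
orientation: [3.141, 0.001, 2.559]
ft_force: [1.2, -0.6, 2.7]
gripper_width: 0.74
```

>>> carry_out:
  grip: [0.6,0.6,0.6,0.6]
  dp:
    - [0,0,0]
    - [0,0,0]
    - [0,0,0]
    - [0,0,0]
  rotation:
    - [0,0,-2]
    - [0,0,-4]
    - [0,0,-5.5]
    - [0,0,-5.5]

```text
time_s: 21.28
tool_pos: [493.9, -60.4, 39.8]
orientation: [3.14, 0.0, 2.464]
ft_force: [2.9, 11.4, 4.5]
gripper_width: 0.74
```

```bash
python3 b3.py w28;python3 -c "
from workcell import manip;print(manip.observe()['moment'])"
```

```text
21.28 [493.9 -60.4  39.8] [3.1404e+00 3.0000e-04 2.4643e+00] F [ 2.9 11.4  4.5] w 0.74 j [-0.24  0.53  1.81  0.    0.8  -1.14]
flange top 54.203647795020714 [1.83798422e-03 6.99158844e-04 5.44250062e+01]
collar top 84.41012665056017
[ 1.96697148 -0.54210165  1.20315553]
```

View pics/w28.png

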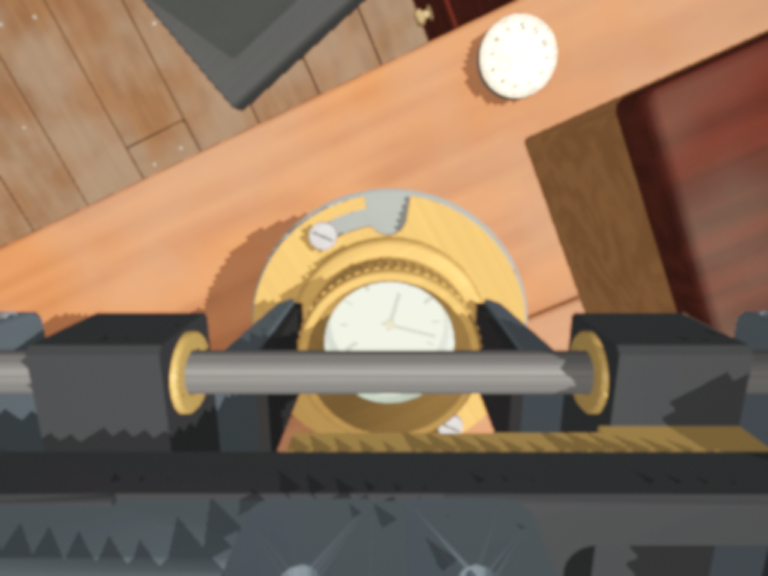

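>>> carry_out:
  grip: [0.6,0.6,0.6]
  dp:
    - [0,0,0]
    - [0,0,0]
    - [0,0,0]
  rotation:
    - [0,0,-0.7]
    - [0,0,-1.2]
    - [0,0,-1.2]

```text
time_s: 21.58
tool_pos: [493.5, -60.1, 39.7]
orientation: [3.141, -0.0, 2.445]
ft_force: [1.8, 13.9, 5.5]
gripper_width: 0.739
```

```bash
python3 b3.py w29;python3 -c "
from workcell import manip;print(manip.observe()['moment'])"
```

```text
21.58 [493.5 -60.1  39.7] [ 3.1405e+00 -3.0000e-04  2.4448e+00] F [ 1.8 13.9  5.5] w 0.739 j [-0.24  0.53  1.82  0.    0.8  -1.12]
flange top 54.21039004357634 [6.26336538e-04 4.71128572e-04 5.44173269e+01]
collar top 84.40320090876936
[ 2.5948049  -0.37746405  1.56185652]
```

>>> carry_out:
  grip: [0.85,0.95,0.95,0.95]
  dp:
    - [0,0,0]
    - [0,0,0]
    - [0,0,0]
    - [0,0,0.005]
  rotation:
    - [0,0,0]
    - [0,0,0]
    - [0,0,0]
    - [0,0,0]

```text
time_s: 21.97
tool_pos: [492.9, -61.2, 44.0]
orientation: [-3.141, -0.001, 2.443]
ft_force: [-1.0, -0.2, -0.1]
gripper_width: 0.946
```

>>> carry_out:
  grip: [0.95,0.95,0.95,0.95,0.95]
  dp:
    - [0,0,0.03]
    - [0,0,0.06]
    - [0.02,0.01,0.09]
    - [0.03,0.02,0.11]
    - [0.03,0.02,0.11]
  rotation:
    - [0,0,0]
    - [0,0,4]
    - [0,0,10]
    - [0,0,15]
    - [0,0,15]

```text
time_s: 22.38
tool_pos: [527.4, -40.7, 159.0]
orientation: [3.139, 0.008, 2.711]
ft_force: [0.9, 0.1, 0.4]
gripper_width: 0.945
```

```bash
python3 b3.py w30; python3 bez.py w30 54.2 494 -61
```

```text
22.38 [527.4 -40.7 159. ] [3.1393 0.0076 2.7109] F [0.9 0.1 0.4] w 0.945 j [-0.19  0.39  1.62  0.    1.12 -1.33]
flange top 54.2591279296984 [8.35685633e-04 1.42862245e-04 5.44337067e+01]
collar top 84.41263387050523
```

View pics/w30.png

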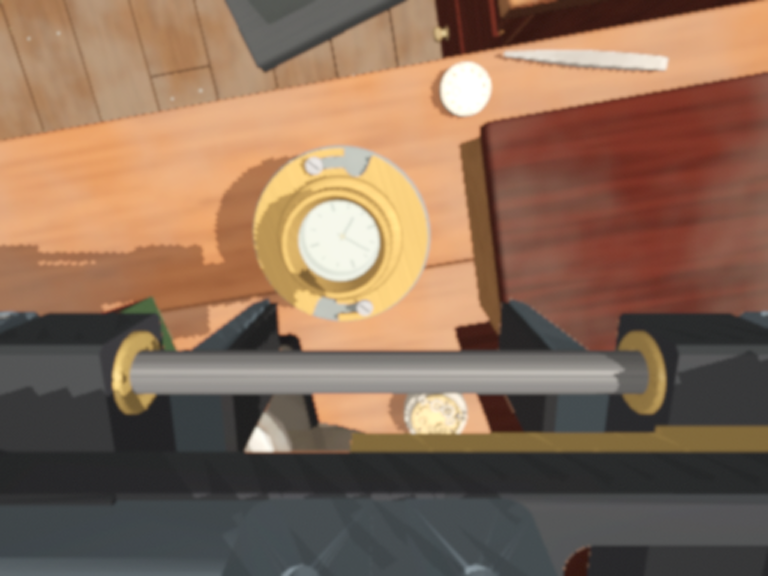

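View pics/pol_w30.png

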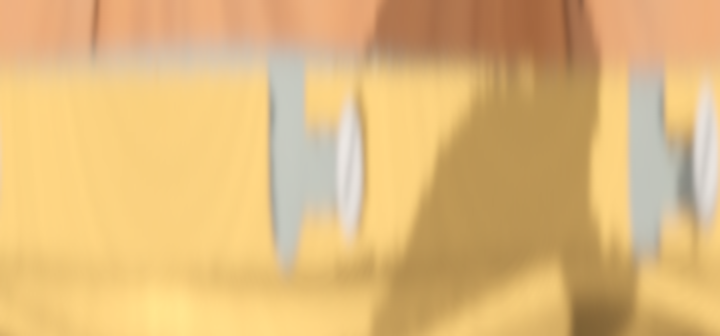

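Both screws sit at their slot ends: notches at 143.3° and 323.3° against the 173.2° screw line, so the bezel has turned the full 30° and lies flat. Last check of the glass and the bystanders.

```bash
python3 - <<'E'
from h import *
from workcell import manip
W=cloud(load('w30')); p=heights(W,(494,-61),22,40,90); print("glass top",np.percentile(p[:,2],[10,50,90]))
p=heights(W,(494,-61),34,75,95); 
for n in ("scene",):
    d=manip.read_camera(n); cv2.imwrite("pics/end.png",cv2.resize(d["img"],None,fx=1.5,fy=1.5))
o=manip.observe(); print(o["time_s"],o["ft_force"],o["joint_vel"].round(3))
E
```

```text
glass top [65.56672783 66.44489437 67.32076664]
22.4833 [-1.50626554 -0.62122589  0.5830643 ] [-0.013  0.024  0.042 -0.002 -0.014  0.014]
```

View pics/end.png

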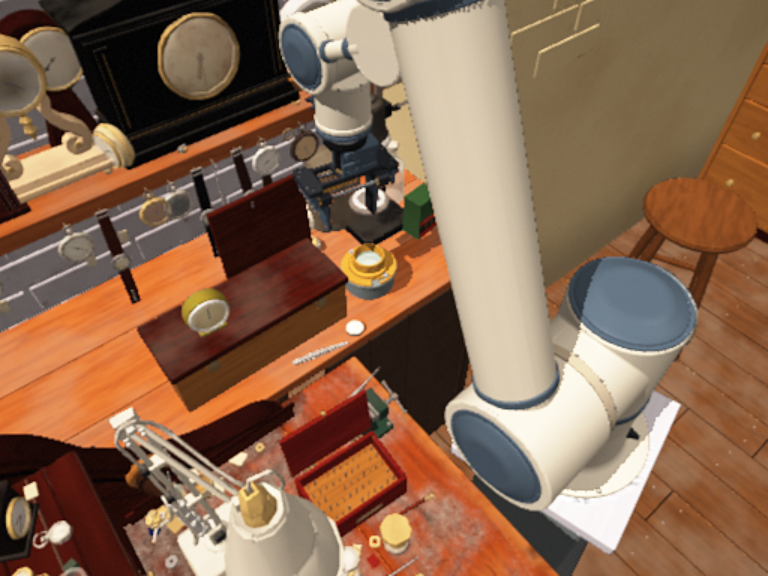

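The bezel is on the case at (368,268). The watch dial (355,328) and tweezers (320,353) are where they were. The wheel last showed in place when I gripped the bezel, and the pin vice just after I set the glass down. Handing in.

```bash
python3 -c "
from workcell import manip
print(manip.close_job())"
```

```text
the job is handed in; nothing more can be done
None
```

The clock is glazed and handed in at about 22.5 s. I set the spacer home, laid the glass flat between its nibs, dropped the bezel over both screws and turned it clockwise about 30° to its stop. Each part was let go in place.

**Last checks:**
- **Spacer:** top level at 56.3–56.4 mm after release, against 56.2–56.4 expected.
- **Glass:** top flat at 66.4 mm, still so under the bezel.
- **Bezel:** flange top at 54.3 mm and level. The notches were at 143.3° and 323.3° against a screw line at about 173.2°, so it is locked with the screws in the slot ends.
- **Bystanders:** the watch dial and tweezers were unmoved in the last picture. The pin vice was last seen in place after the glass was set down, and the clock wheel just before the bezel was gripped. I did not look at those two again.

**What disagreed:**
- **Fingertips:** they sat about 28 mm above the reported TCP instead of at it. My first close on the spacer passed over it without touching; I measured the offset with two cameras and used it from then on.
- **Turning the bezel:** at the stop one screw took the load first, with up to 14 N sideways and 1.6 N m. This eased when I let go.

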